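Check the dial scale with the brass weight, then stand the mixing beaker on it

ROBOT

A 6-joint arm with a two-finger parallel gripper is mounted at the origin on the work surface. World frame = base frame: x ahead of the robot, y to its left, z up, the work surface at z = 0. Lengths are in m, angles in rad, forces in N, time in s.
With the tool pointing down it reaches from about 0.275 to 0.825 m from the base axis. Payload 4.9 kg.
Tool frame: the origin (TCP) lies on the centre line of the jaws, within the pads' length; the fingertips stand 8 mm ahead of it and the grasp point (between the pads) lies 11 mm behind it; x points along the fingers, z is the direction in which the jaws open and shut, and the axes are right-handed (so a half turn about x gives the same grasp; the last joint's range is limited). The gripper opens to 85 mm and grips with 20 to 120 N. Pads are 22 mm wide; open, the fingers measure 114 mm over their backs; the gripper's body (76 mm by 85 mm) begins 54 mm behind the grasp point. The pads swing forward as they close: fully open they stand 13 mm farther back than shut.
Start: joints at [-1.246, 0.326, -0.193, 1.052, 0, 1.437], TCP at [0.244, -0.493, 0.206] pointing down, gripper open.
Joint ranges: [-2.65, 2.65], [-0.97, 1.79], [-1.3, 1.35], [-1.93, 2.1], [-1.47, 1.37], [-3.14, 3.14]. Speed limits (rad/s): [2.57, 2.57, 3.14, 3.14, 3.14, 3.14].

INTERFACE

Orientations are given as a rotation vector (axis times angle).
In Python, from workcell import read_state, grab_frame, job_done gives the robot as it stands. The module is installed in compiled form; this text tells all that it offers.
- The arm moves only by the tool jog_arm, never from a script. Its argument "series" is a list of rows, each an object with "offset": the shift along the tool's x, y, z in mm, a list of three; "spin": the turn about the tool's x in rad; "fingers": the closure in counts, from 0 (fully open) to 255 (shut). In form: [{"offset": [tx, ty, tz], "spin": spin, "fingers": fingers}, ...]. A call has 1 to 5 rows; each row is the pose to reach, as a shift and turn from the pose commanded when the call began, along the tool's axes at that moment; what a row does not reach only later rows make up. A row lasts 1/10 s, in which the tool goes at most 50 mm and 8.59 degrees, less where a joint would pass 70% of its speed; a pose out of reach is approached as far as the arm can. A call with a gripper value outside its range is refused whole. The fingers move at their own pace and stop on an object; "grip_force" is the grip in N (left out, the last holds). Time passes only in rows, so rows that repeat a pose let the fingers close. It gives the time, the measured TCP pose, the force and the opening at its end, in the units of the state.
- read_state(): the state, without advancing time (a new reading comes with each control period).
- grab_frame(name): name is "side" or "top"; returns a dict with "frame" (480x640x3 uint8, blue, green, red), "z_map" (480x640 float32, m along the optical axis (not along the pixel's ray), 0 where there is no reading), "fx", "fy", "cx", "cy" (pixels), "rvec" (rotation vector, rad) and "tvec" (3), from world to camera coordinates, as OpenCV has them. Camera axes: x right, y down, z forward; pixel columns grow to the right and rows downward; lengths in m; the calibration is good to about 2 mm. A picture is of the moment at which its call begins.
- job_done(): hands the job in, once; it reports no verdict.
The state is a dict: "clock": time; "joint_positions": joint angles; "dq": joint speeds; "joint_efforts": joint torques, N m; "ee_pos": TCP position; "ee_rot": TCP orientation; "contact_force": force on the tool from outside, world axes, zero at the start; "moment": the same for the moment, N m; "width": finger opening in m.
Only numpy, scipy, OpenCV 4.12 (cv2) and the standard library are available. Lean on these libraries where they do the work, as an engineer would, in place of code of your own. Each camera call takes 0.05 s, during which the arm holds its last target.

TASK

Before the stone filler is weighed out, check the dial scale: stand the brass check weight alone in the centre of the pan, lowering it gently, let go and give it about a second to settle, then put it back upright in the middle of its cork pad in the tray. Then stand the empty steel beaker upright in the centre of the pan, again gently, and leave it there. Drop nothing on the pan and do not press it down hard, and leave the tin, the jar, the stone carving and the hammer where they stand.

Things in the scene. Friction and masses are not known exactly. Their poses are not given: they have to be found in the camera images.
- pan_centre (a point): Middle of the upper face of the scale's steel pan; z up, x to the dial side. Flat for 78 mm round it, then a rim 8 mm high, 192 mm across; thin rings of 72 and 143 mm diameter mark the middle. Empty, it stands 144 mm above the bench; it sinks 1 mm per 100 g (5 mm under the check weight) on a damped spring and rocks slightly (1 degree for 500 g set 15 mm off the middle).
- pan_stem (a joint): How far the pan has sunk, in m: 0 empty, 0.005 with 500 g on it, 0.020 at its stop (2 kg). It also drives the red needle of the dial.
- scale: Dial scale fixed to the bench: ivory housing 170 (x) x 190 (y) mm, 110 mm high, with the pan above it. Origin on the bench under the middle of the pan; its x axis points to the dial side, roughly away from the robot.
- tray: Plywood tray fixed to the bench, 112 (x) x 250 (y) x 24 mm, floor and walls 6 mm, split into three bays in a row along its y, each 100 x 75 mm, middles at y = -81, 0 and 81 mm. Origin: middle of its underside. Pad with weight, beaker and tin stand in the bays in any order: neighbours are close along y, but along x, across the tray, there is room for the fingers.
- pad_centre (a point): Middle of the upper face of the check weight's cork pad, 84 (x) x 66 (y) x 5 mm, fixed on the floor of one bay of the tray, upper face 11 mm above the bench; its x and y are along the tray's.
- weight_centre (a point): Brass check weight, 500 g, 68 mm high: this point is half-way up its axis, 34 mm above its underside; z up. Round body 41 mm in diameter, 36 mm high; a neck of 16 mm; a round knob of 29 mm diameter from 51 to 68 mm above the underside. Best held by the knob from above. Starts on its cork pad.
- beaker_centre (a point): Empty straight-sided steel beaker, 60 mm outer diameter (63 mm at the rolled rim), 95 mm high, wall 3 mm, 0.15 to 0.30 kg: this point is half-way up its axis, 47.5 mm above its underside; z up. Starts on the floor of a bay of the tray. Hold it across its outside.
- tin_centre (a point): Closed grey tin with a green band, 66 mm in diameter, 100 mm high, half-way up; z up. Stands in a bay of the tray. Bystander.
- jar_centre (a point): Small white jar with a red cap, 48 mm in diameter, 80 mm high, half-way up; z up. Stands on the bench beside the tray on the robot's side. Bystander.
- carving_centre (a point): Upright pale stone carving on a 90 x 90 x 28 mm dark wooden plinth, 217 mm high in all, half-way up; z up. It stands between the tray and the scale, so carry things over or round it. Bystander, must not be knocked.
- hammer_head (a point): Middle of the steel head (40 x 92 x 40 mm) of a club hammer lying on the bench on the far side; wooden handle 195 mm long along its -x. Bystander.
Mind the look-alikes: they are no part of the job. What is shaped like the part that bears beaker_centre but purple or turquoise is not meant.

How it is judged:
On the way, in this order (a step that is already met when the one before it is completed fails the run):
1. the check weight stands upright and free on the pan, within 15 mm of its middle, the pan carrying nothing else and at rest, for 0.7 s (horizontal distance between weight_centre and pan_centre below 0.015 m and z of weight_centre in the frame of pan_centre below 0.038 m and angle between weight_centre's own z axis and vertical below 0.06 rad and value of joint pan_stem between 0.0042 and 0.0058 m and velocity of joint pan_stem between -0.004 and 0.004 m/s and contact force between weight and the fingers below 0.1 N), for 0.7 s.
2. the check weight is back, upright and free, within 20 mm of the middle of its cork pad (horizontal distance between weight_centre and pad_centre below 0.02 m and z of weight_centre in the frame of pad_centre below 0.038 m and angle between weight_centre's own z axis and vertical below 0.06 rad and contact force between weight and the fingers below 0.1 N), for 0.2 s.
At the end, for the whole second after the job is handed in: The beaker stands upright (within 3.4 degrees) and at rest on the pan, within 15 mm of its middle, the pan carrying the beaker alone and settled; the check weight stands upright (within 3.4 degrees) and at rest on its cork pad, within 20 mm of the pad's middle (horizontal distance between weight_centre and pad_centre below 0.02 m and z of weight_centre in the frame of pad_centre below 0.038 m and angle between each of weight_centre, beaker_centre's own z axis and vertical below 0.06 rad and horizontal distance between beaker_centre and pan_centre below 0.015 m and z of beaker_centre in the frame of pan_centre between 0.043 and 0.052 m and value of joint pan_stem between 0.001 and 0.004 m and velocity of joint pan_stem between -0.004 and 0.004 m/s and linear speed of each of beaker, weight below 0.02 m/s); the robot touches nothing.
It fails at once if the pan is pressed down by more than 14 mm (1.4 kg) (value of joint pan_stem above 0.014 m).
It fails at once if the pan is struck: driven down faster than 0.2 m/s, as by a load dropped from a centimetre or more (velocity of joint pan_stem above 0.2 m/s).
It fails at once if the tin or the jar is moved more than 20 mm or tipped (distance of any of tin_centre, jar_centre from where it was at the start of the episode above 0.02 m or angle between any of tin_centre, jar_centre's own z axis and vertical above 0.3 rad).
It fails at once if the carving is moved more than 10 mm or tipped (distance of carving_centre from where it was at the start of the episode above 0.01 m or angle between carving_centre's own z axis and vertical above 0.1 rad).
It fails at once if the hammer is moved more than 20 mm (distance of hammer_head from where it was at the start of the episode above 0.02 m).
It also fails if it takes over 72 s, if anything falls off the work surface, if the arm or the gripper's body presses on something with over 40 N, if the wrist force passes 120 N, or if a joint passes its speed limit or range.

## Working session

There is one attempt and no reset: what is moved stays moved. The work goes in short steps, Python scripts to look and compute and a tool call to move; the robot and the scene stay as the last step left them, time stands still between calls to the robot, and variables do not carry over. Pictures are saved under pics/ and viewed, and the job is handed in when it is done.

Besides the shell and the picture viewer there is one more tool, called after "Emit:" in YAML: its name, and indented under it one key for each argument. jog_arm: Moves the arm, as the interface text tells. Its arguments: {"type":"object","properties":{"series":{"type":"array"},"grip_force":{"type":"number"}},"required":["series"]}

```bash
mkdir -p pics; cat > h.py <<'E'
import numpy as np, cv2
from workcell import read_state, grab_frame, job_done
def cam(f):
    K=np.array([[f['fx'],0,f['cx']],[0,f['fy'],f['cy']],[0,0,1]]);R=cv2.Rodrigues(np.array(f['rvec'],float))[0];t=np.array(f['tvec'],float).reshape(3)
    return K,R,t
def cloud(f):
    K,R,t=cam(f);z=f['z_map'];v,u=np.mgrid[0:z.shape[0],0:z.shape[1]]
    p=np.stack([(u-f['cx'])/f['fx']*z,(v-f['cy'])/f['fy']*z,z],-1)
    w=(p-t)@R; w[z<=0]=np.nan
    return w
def ray(f,u,v,h):
    K,R,t=cam(f);d=R.T@np.array([(u-f['cx'])/f['fx'],(v-f['cy'])/f['fy'],1]);c=-R.T@t
    return c+d*(h-c[2])/d[2]
E
python3 - <<'E'
from h import *
for n in ['top','side']:
    f=grab_frame(n);cv2.imwrite(f'pics/{n}0.png',f['frame']);np.savez(f'{n}0.npz',**f)
    K,R,t=cam(f);print(n,K[0,0],-R.T@t,R[2])
s=read_state();print(s)
E
```

```text
top 552.3431828414822 [ 0.36688604 -0.0079667   1.31449028] [ 0.17880607  0.00202027 -0.98388226]
side 625.0573668514801 [-0.02770222  0.99246382  0.87548366] [ 0.42935422 -0.70709124 -0.56185134]
{'clock': 0.1, 'joint_positions': array([-1.24621959e+00,  3.26821007e-01, -1.93466487e-01,  1.05201848e+00,
       -1.92676296e-05,  1.43661473e+00]), 'dq': array([-0.00123868, -0.00147868,  0.00284701,  0.00147524,  0.00105304,
       -0.00080871]), 'joint_efforts': array([ 1.87725316e-03, -4.44238865e+01,  2.63037819e+01,  7.89467362e-03,
        2.90819315e-06, -4.14029898e-06]), 'ee_pos': array([ 0.24339479, -0.49259543,  0.20561333]), 'ee_rot': array([ 0.86592013,  1.39317557, -0.86436899]), 'contact_force': array([ 1.05612044, -0.0923539 , -1.31046798]), 'moment': array([ 0.02303163,  0.03133341, -0.01741398]), 'width': 0.08537566509678472}
```

View pics/top0.png

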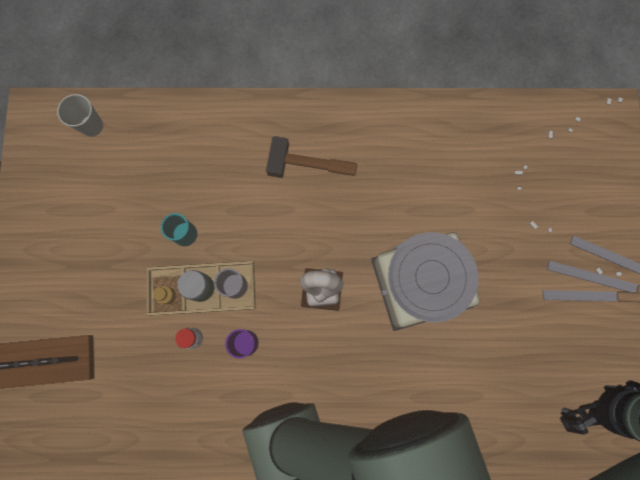

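View pics/side0.png

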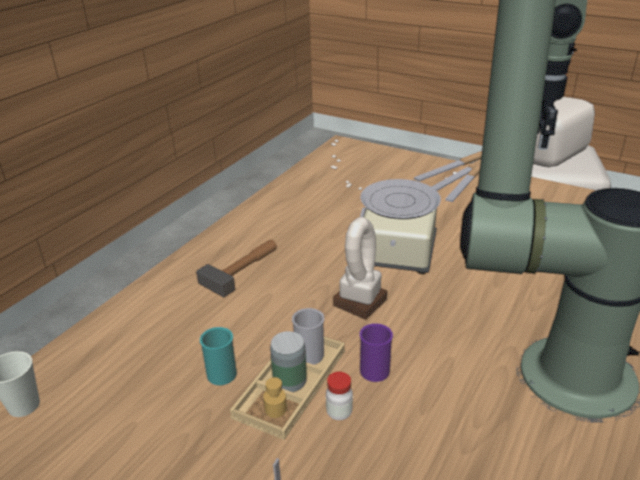

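The top view shows the brass weight at about (163,295), the tin at (193,285), the beaker at (231,283), the carving at (321,287) and the pan at (433,277). Next I measure each of them.

```bash
python3 - <<'E'
from h import *
f=dict(np.load('top0.npz'));f={k:(v if v.ndim else v.item()) for k,v in f.items()};w=cloud(f);im=f['frame']
c=cv2.resize(im[220:350,140:270],None,fx=5,fy=5,interpolation=2);cv2.imwrite('pics/trayz.png',c)
c=cv2.resize(im[220:340,290:490],None,fx=4,fy=4,interpolation=2);cv2.imwrite('pics/panz.png',c)
def reg(lo,hi,zl,zh):
    m=(w[...,0]>lo[0])&(w[...,0]<hi[0])&(w[...,1]>lo[1])&(w[...,1]<hi[1])&(w[...,2]>zl)&(w[...,2]<zh);return m
def rep(n,lo,hi,zl,zh):
    m=reg(lo,hi,zl,zh);p=w[m]
    if len(p)<5: print(n,len(p));return
    (cx,cy),r=cv2.minEnclosingCircle(p[:,:2].astype(np.float32)); rect=cv2.minAreaRect(p[:,:2].astype(np.float32))
    print(n,len(p),'z',np.percentile(p[:,2],[5,50,95]).round(4),'mean',p[:,:2].mean(0).round(4),'circ',round(cx,4),round(cy,4),round(r,4),'rect',rect)
for u,v in [(163,295),(193,285),(231,283),(321,287),(433,277),(186,338),(241,343),(433,330),(300,330)]: print(u,v,w[v,u].round(4))
rep('pan',(0.2,-0.4),(0.7,-0.03),.135,.17)
rep('tintop',(0.2,0.1),(0.7,.7),.098,.115)
rep('beakertop',(0.2,0.2),(0.45,.45),.09,.115)
rep('wt',(0.25,0.4),(0.5,.55),.06,.09)
E
```

```text
163 295 [0.4522 0.3567 0.0759]
193 285 [0.4718 0.2827 0.1084]
231 283 [0.485  0.2164 0.0125]
321 287 [0.4602 0.0024 0.1983]
433 277 [ 0.4863 -0.235   0.1431]
186 338 [0.3579 0.2984 0.0857]
241 343 [0.3461 0.1899 0.0058]
433 330 [ 0.3764 -0.2576  0.0047]
300 330 [ 0.3761  0.0533 -0.0022]
pan 6381 z [0.1411 0.1451 0.1522] mean [ 0.487  -0.2344] circ 0.477 -0.1792 0.1506 rect ((0.5008807182312012, -0.19165471196174622), (0.27822592854499817, 0.18961694836616516), 72.4373779296875)
tintop 958 z [0.0988 0.1055 0.1107] mean [0.4613 0.2984] circ 0.378 0.4184 0.2731 rect ((0.4682285189628601, 0.41975465416908264), (0.32517269253730774, 0.5331398844718933), 2.4697906970977783)
beakertop 103 z [0.0911 0.0967 0.1094] mean [0.3967 0.2427] circ 0.3875 0.2529 0.0799 rect ((0.4118594825267792, 0.22372984886169434), (0.1596226841211319, 0.07630562782287598), 39.89311599731445)
wt 0
```

View pics/trayz.png

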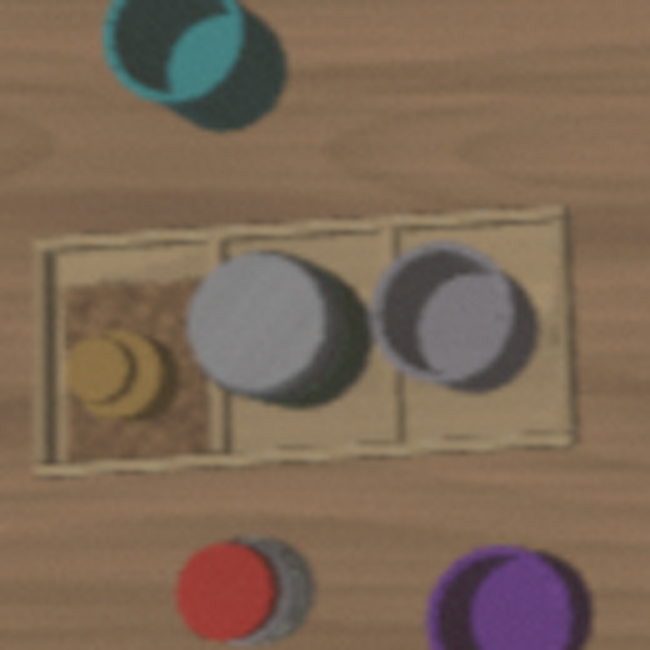

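View pics/panz.png

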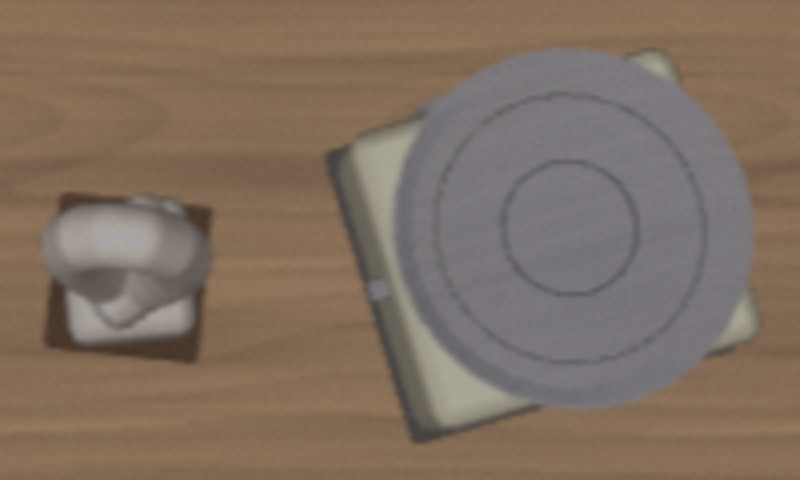

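```bash
python3 - <<'E'
from h import *
def ld(n):
    f=dict(np.load(n));return {k:(v if v.ndim else v.item()) for k,v in f.items()}
f=ld('top0.npz');g=ld('side0.npz')
px=lambda a,b:(140+(a+.5)/5-.5,220+(b+.5)/5-.5)
for n,(a,b),h in [('knob',(98,369),.079),('tin',(257,322),.106),('beakrim',(441,312),.101),('jar',(226,591),.08),
   ('t1',(35,242),.024),('t2',(567,207),.024),('t3',(575,442),.024),('t4',(38,473),.024),
   ('body',(123,373),.047),('padL',(62,300),.011),('padL2',(62,455),.011),('padR',(215,455),.011)]:
    print(n,ray(f,*px(a,b),h).round(4))
px2=lambda a,b:(290+(a+.5)/4-.5,220+(b+.5)/4-.5)
for n,(a,b),h in [('ring',(569.5,228),.144),('ringbig',(570,228),.144),('rimout',(574,228),.152),('carvTop',(125,232),.217),('pl1',(62,193),.028),('pl2',(212,208),.028),('pl3',(196,361),.028),('pl4',(45,347),.028),('h1',(333,155),.11),('h2',(415,440),.0)]:
    print(n,ray(f,*px2(a,b),h).round(4))
c=cv2.resize(g['frame'][290:440,190:400],None,fx=3.8,fy=3.8,interpolation=2);cv2.imwrite('pics/sidez.png',c)
c=cv2.resize(g['frame'][160:290,330:480],None,fx=4.5,fy=4.5,interpolation=2);cv2.imwrite('pics/sidez2.png',c)
E
```

```text
knob [0.4556 0.3644 0.079 ]
tin [0.4742 0.2878 0.106 ]
beakrim [0.4791 0.2083 0.101 ]
jar [0.3583 0.3025 0.08  ]
t1 [0.519  0.4139 0.024 ]
t2 [0.5358 0.1643 0.024 ]
t3 [0.426  0.1579 0.024 ]
t4 [0.4115 0.4062 0.024 ]
body [0.4561 0.3625 0.047 ]
padL [0.493  0.4037 0.011 ]
padL2 [0.4203 0.3996 0.011 ]
padR [0.4204 0.3279 0.011 ]
ring [ 0.487  -0.2327  0.144 ]
ringbig [ 0.487 -0.233  0.144]
rimout [ 0.4862 -0.2335  0.152 ]
carvTop [0.4773 0.0025 0.217 ]
pl1 [0.5192 0.0413 0.028 ]
pl2 [ 0.5104 -0.0465  0.028 ]
pl3 [ 0.4218 -0.0368  0.028 ]
pl4 [0.4297 0.0504 0.028 ]
h1 [ 0.5306 -0.1106  0.11  ]
h2 [ 0.3772 -0.1657  0.    ]
```

View pics/sidez.png

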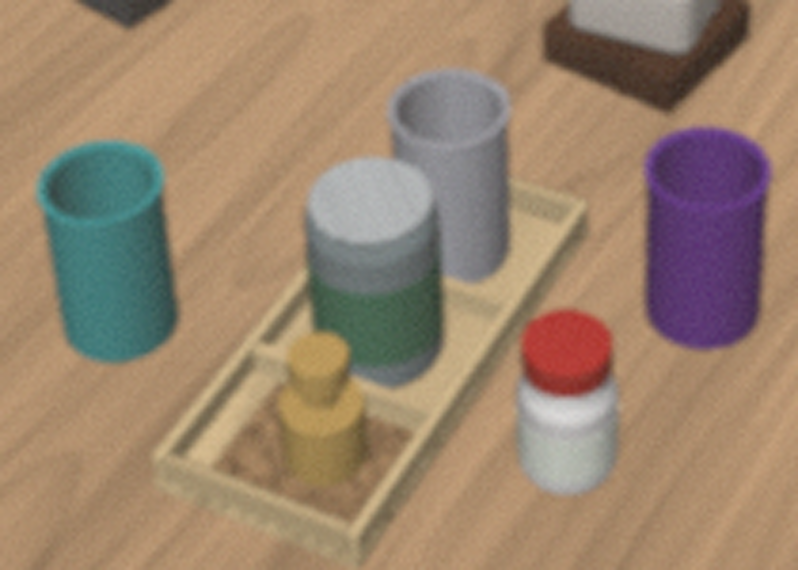

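View pics/sidez2.png

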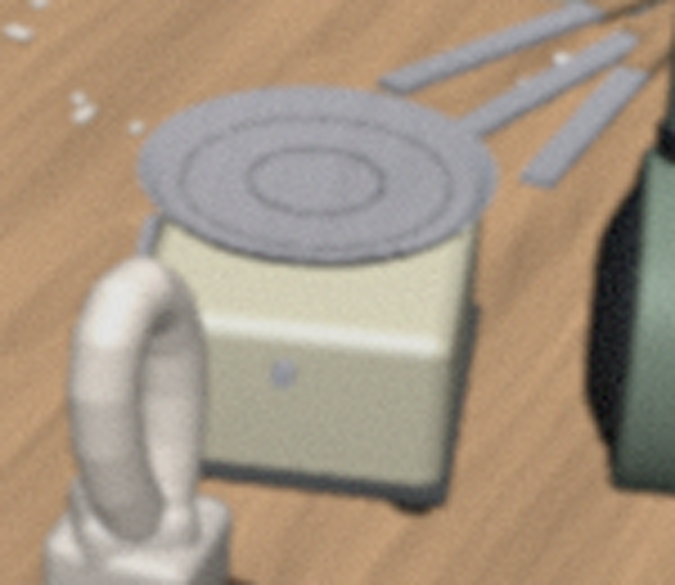

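```bash
cat >> h.py <<'E'
def ld(n):
    f=dict(np.load(n));return {k:(v if v.ndim else v.item()) for k,v in f.items()}
def tri(f,p,g,q):
    A=[];b=[]
    for F,(u,v) in((f,p),(g,q)):
        K,R,t=cam(F);c=-R.T@t;d=R.T@np.array([(u-F['cx'])/F['fx'],(v-F['cy'])/F['fy'],1]);d/=np.linalg.norm(d)
        P=np.eye(3)-np.outer(d,d);A.append(P);b.append(P@c)
    return np.linalg.solve(sum(A),sum(b))
def go(x=None,y=None,z=None,yaw=None):
    "tool offset (mm) and spin to reach target; yaw = world direction angle of jaw axis mod pi"
    s=read_state();R=cv2.Rodrigues(s['ee_rot'])[0];p=s['ee_pos'];T=np.array([p[i] if a is None else a for i,a in enumerate((x,y,z))])
    o=R.T@(T-p)*1000;jz=R[:,2];cy=np.arctan2(jz[1],jz[0]);sp=0
    if yaw is not None: sp=-((yaw-cy+np.pi/2)%np.pi-np.pi/2)*np.sign(-R[2,0])
    print('t',round(s['clock'],2),'p',p.round(4),'jaw',jz.round(3),'xaxis',R[:,0].round(3),'j6',s['joint_positions'][5].round(3),'F',s['contact_force'].round(2),'w',round(s['width'],4));print('offset',o.round(1),'spin',round(sp,3))
E
python3 - <<'E'
from h import *
f=ld('top0.npz');g=ld('side0.npz')
a=lambda x,y:(140+(x+.5)/5-.5,220+(y+.5)/5-.5)
a2=lambda x,y:(290+(x+.5)/4-.5,220+(y+.5)/4-.5)
b=lambda x,y:(190+(x+.5)/3.8-.5,290+(y+.5)/3.8-.5)
b2=lambda x,y:(330+(x+.5)/4.5-.5,160+(y+.5)/4.5-.5)
print('knob',tri(f,a(98,369),g,b(319,357)),ray(g,*b(319,357),.079))
print('beak',tri(f,a(441,312),g,b(449,110)),ray(g,*b(449,110),.101))
print('tin',tri(f,a(257,322),g,b(372,200)))
print('pan',tri(f,a2(569.5,228),g,b2(316,181)),ray(g,*b2(316,181),.144))
for n,p in [('padnear',(295,515)),('padL',(220,465)),]: print(n,ray(g,*b(*p),.011))
# pad mask in top
im=cv2.GaussianBlur(f['frame'],(3,3),0);hsv=cv2.cvtColor(im,cv2.COLOR_BGR2HSV)
sub=hsv[270:318,148:190]
m=((hsv[...,2]<108)&(hsv[...,1]>60)).astype(np.uint8)
print(hsv[308,160],hsv[272,160],hsv[312,215],hsv[280,165],hsv[330,160])
cv2.imwrite('pics/padz.png',cv2.resize(f['frame'][260:325,140:195],None,fx=9,fy=9,interpolation=2))
go(.4556,.3637,.25,.0627)
E
```

```text
knob [0.45566636 0.36544569 0.07531713] [0.4532431  0.36827585 0.079     ]
beak [0.479349   0.20855935 0.09950454] [0.47844456 0.21008923 0.101     ]
tin [0.4743665  0.28836736 0.10346543]
pan [ 0.48741391 -0.23273924  0.14314926] [ 0.48712095 -0.23120646  0.144     ]
padnear [0.44761541 0.40443548 0.011     ]
padL [0.49609897 0.3968037  0.011     ]
[ 15 101 109] [ 18  83 156] [ 15  90 127] [ 15  99 108] [ 14  95 134]
t 0.1 p [ 0.2434 -0.4926  0.2056] jaw [ 0.443 -0.897 -0.001] xaxis [-0.     0.001 -1.   ] j6 1.437 F [ 1.06 -0.09 -1.31] w 0.0854
offset [ -43.3  569.5 -673.9] spin -1.175
```

View pics/padz.png

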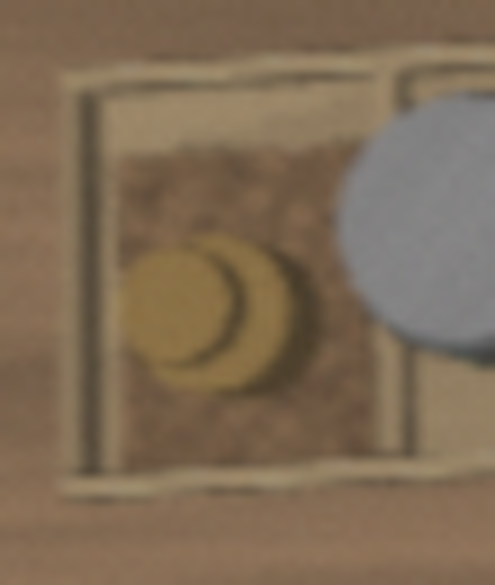

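Emit:
jog_arm:
  series:
    - {"offset": [-50,0,0],"spin": 0,"fingers": 0}
    - {"offset": [-100,0,0],"spin": 0,"fingers": 0}
    - {"offset": [-125,30,-35],"spin": 0,"fingers": 0}
    - {"offset": [-125,60,-71],"spin": -0.12,"fingers": 0}
    - {"offset": [-125,92,-109],"spin": -0.24,"fingers": 0}

```text
clock: 0.6
ee_pos: [0.2781, -0.3538, 0.3319]
ee_rot: [0.678, 1.461, -0.679]
contact_force: [1.2, 1.0, -0.8]
width: 0.0852
```

```bash
python3 - <<'E'
from h import *
f=ld('top0.npz')
P=lambda x,y:(140+(x+.5)/9-.5,260+(y+.5)/9-.5)
for n,(p,h) in dict(TL=((119,159),.011),BL=((124,474),.011),BR=((378,460),.011),c=((249,309),.011),body=((220,313),.047),knob=((180,305),.079)).items(): print(n,ray(f,*P(*p),h).round(4))
go(.4556,.3642,.33,.0627)
E
```

```text
TL [0.4986 0.4022 0.011 ]
BL [0.4166 0.3963 0.011 ]
BR [0.4202 0.3304 0.011 ]
c [0.4593 0.366  0.011 ]
body [0.4558 0.363  0.047 ]
knob [0.4555 0.3636 0.079 ]
t 0.6 p [ 0.2781 -0.3538  0.3319] jaw [ 0.646 -0.763  0.002] xaxis [ 0.001 -0.001 -1.   ] j6 1.37 F [ 1.18  0.98 -0.82] w 0.0852
offset [   1.2  599.3 -433.4] spin -0.931
```

Emit:
jog_arm:
  series:
    - {"offset": [0,40,-29],"spin": -0.14,"fingers": 0}
    - {"offset": [0,80,-58],"spin": -0.28,"fingers": 0}
    - {"offset": [0,120,-87],"spin": -0.42,"fingers": 0}
    - {"offset": [0,160,-116],"spin": -0.56,"fingers": 0}
    - {"offset": [0,200,-145],"spin": -0.7,"fingers": 0}

```text
clock: 1.1
ee_pos: [0.3374, -0.1131, 0.3312]
ee_rot: [0.131, 1.567, -0.131]
contact_force: [0.8, 0.5, 0.2]
width: 0.0855
```

```bash
python3 - <<'E'
from h import *
go(.4556,.3638,.33,.0627)
E
```

```text
t 1.1 p [ 0.3374 -0.1131  0.3312] jaw [ 0.986 -0.166  0.   ] xaxis [ 0.  0. -1.] j6 1.206 F [0.78 0.48 0.17] w 0.0855
offset [  1.2 489.9  37.2] spin -0.23
```

Emit:
jog_arm:
  series:
    - {"offset": [0,48,4],"spin": -0.1,"fingers": 0}
    - {"offset": [0,96,8],"spin": -0.2,"fingers": 0}
    - {"offset": [0,144,12],"spin": -0.23,"fingers": 0}
    - {"offset": [0,192,15],"spin": -0.23,"fingers": 0}
    - {"offset": [0,240,19],"spin": -0.23,"fingers": 0}

```text
clock: 1.6
ee_pos: [0.3972, 0.1203, 0.3312]
ee_rot: [-0.046, 1.57, 0.046]
contact_force: [0.3, -0.1, 0.6]
width: 0.0855
```

```bash
python3 - <<'E'
from h import *
go(.4556,.3638,.33,.0627)
E
```

```text
t 1.6 p [0.3972 0.1203 0.3312] jaw [0.998 0.058 0.   ] xaxis [ 0. -0. -1.] j6 1.628 F [ 0.27 -0.06  0.58] w 0.0855
offset [  1.2 239.6  72.5] spin -0.004
```

Emit:
jog_arm:
  series:
    - {"offset": [0,48,15],"spin": 0,"fingers": 0}
    - {"offset": [30,96,29],"spin": 0,"fingers": 0}
    - {"offset": [60,144,44],"spin": 0,"fingers": 0}
    - {"offset": [90,192,58],"spin": 0,"fingers": 0}
    - {"offset": [100,240,72],"spin": 0,"fingers": 0}

```text
clock: 2.1
ee_pos: [0.4489, 0.3394, 0.2366]
ee_rot: [-0.047, 1.573, 0.044]
contact_force: [0.1, -0.6, 1.7]
width: 0.0855
```

Emit:
jog_arm:
  series:
    - {"offset": [30,0,0],"spin": 0,"fingers": 0}
    - {"offset": [50,0,0],"spin": 0,"fingers": 0}
    - {"offset": [50,0,0],"spin": 0,"fingers": 0}

```text
clock: 2.4
ee_pos: [0.4474, 0.3375, 0.1854]
ee_rot: [-0.049, 1.577, 0.044]
contact_force: [0.1, -0.3, -0.2]
width: 0.0853
```

```bash
python3 - <<'E'
from h import *
go(.4556,.3638,.060,.0627)
for n in ['top','side']:
    f=grab_frame(n);cv2.imwrite(f'pics/{n}1.png',f['frame'][200:440,100:420] if n=='side' else f['frame'][180:360,80:320])
E
```

```text
t 2.4 p [0.4474 0.3375 0.1854] jaw [ 0.998  0.059 -0.006] xaxis [-0.006 -0.004 -1.   ] j6 2.027 F [ 0.05 -0.35 -0.17] w 0.0853
offset [125.2  26.2  10.5] spin -0.004
```

View pics/side1.png

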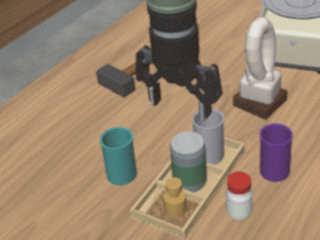

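View pics/top1.png

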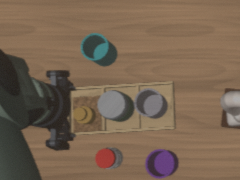

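Emit:
jog_arm:
  series:
    - {"offset": [10,13,5],"spin": 0,"fingers": 0}
    - {"offset": [30,26,10.5],"spin": 0,"fingers": 0}
    - {"offset": [60,26,10.5],"spin": 0,"fingers": 0}
    - {"offset": [60,26,10.5],"spin": 0,"fingers": 0}

```text
clock: 2.9
ee_pos: [0.4574, 0.3645, 0.1263]
ee_rot: [-0.047, 1.574, 0.044]
contact_force: [0.0, -0.6, -0.3]
width: 0.0855
```

```bash
python3 - <<'E'
from h import *
go(.4556,.3638,.060,.0627)
f=grab_frame('side');cv2.imwrite('pics/side2.png',cv2.resize(f['frame'][240:440,190:410],None,fx=3,fy=3))
E
```

```text
t 2.9 p [0.4574 0.3645 0.1263] jaw [ 0.998  0.058 -0.004] xaxis [-0.004 -0.002 -1.   ] j6 2.059 F [ 0.01 -0.59 -0.25] w 0.0855
offset [66.3 -0.4 -1.6] spin -0.005
```

View pics/side2.png

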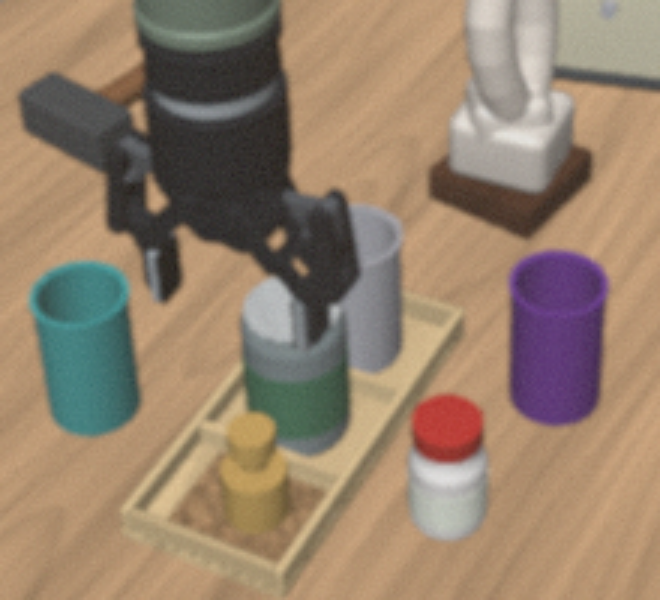

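The fingers hang either side of the knob, at (160,280) and (310,330) in the crop, and are level with it. Next I lower and close.

Emit:
jog_arm:
  series:
    - {"offset": [25,0,-1.5],"spin": 0,"fingers": 0}
    - {"offset": [50,0,-1.5],"spin": 0,"fingers": 0}
    - {"offset": [66,0,-1.5],"spin": 0,"fingers": 0}
    - {"offset": [66,0,-1.5],"spin": 0,"fingers": 0}
  grip_force: 40

```text
clock: 3.35
ee_pos: [0.4571, 0.3646, 0.0629]
ee_rot: [-0.046, 1.572, 0.045]
contact_force: [-0.5, 0.1, -0.5]
width: 0.0853
```

```bash
python3 - <<'E'
from h import *
go(.4556,.3638,.060,.0627)
E
```

```text
t 3.35 p [0.4571 0.3646 0.0629] jaw [ 0.998  0.058 -0.001] xaxis [-0.001 -0.001 -1.   ] j6 2.06 F [-0.5   0.09 -0.53] w 0.0853
offset [ 2.9 -0.7 -1.6] spin -0.005
```

Emit:
jog_arm:
  series:
    - {"offset": [1,0,-1],"spin": 0,"fingers": 60}
    - {"offset": [1,0,-1],"spin": 0,"fingers": 120}
    - {"offset": [1,0,-1],"spin": 0,"fingers": 180}
    - {"offset": [1,0,-1],"spin": 0,"fingers": 255}
    - {"offset": [1,0,-1],"spin": 0,"fingers": 255}

```text
clock: 3.85
ee_pos: [0.4567, 0.365, 0.0626]
ee_rot: [-0.045, 1.57, 0.046]
contact_force: [-0.6, 1.0, 0.6]
width: 0.0123
```

Emit:
jog_arm:
  series:
    - {"offset": [0,0,0],"spin": 0,"fingers": 255}
    - {"offset": [0,0,0],"spin": 0,"fingers": 255}
    - {"offset": [0,0,0],"spin": 0,"fingers": 255}

```text
clock: 4.15
ee_pos: [0.4564, 0.3648, 0.062]
ee_rot: [-0.046, 1.57, 0.046]
contact_force: [0.2, 0.7, 0.5]
width: -0.0
```

```bash
python3 - <<'E'
from h import *
go()
f=grab_frame('side');cv2.imwrite('pics/side3.png',cv2.resize(f['frame'][280:440,190:350],None,fx=3.5,fy=3.5))
E
```

```text
t 4.15 p [0.4564 0.3648 0.062 ] jaw [ 0.998  0.058 -0.   ] xaxis [-0. -0. -1.] j6 2.061 F [0.22 0.67 0.51] w -0.0
offset [0. 0. 0.] spin 0
```

View pics/side3.png

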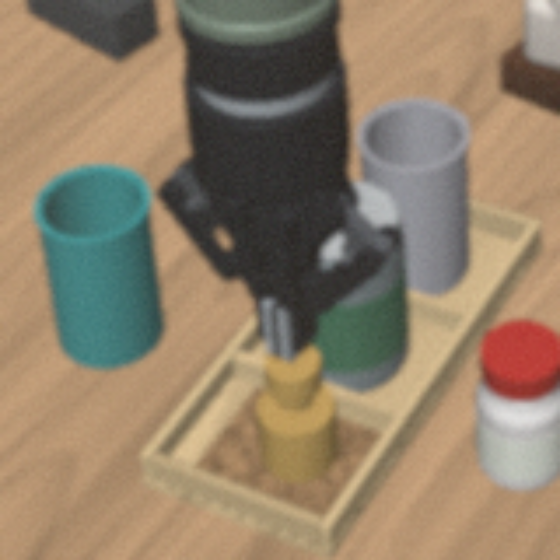

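The jaws shut on nothing: the fingertips show at about (280,355) in the crop, just behind the knob at (295,375). I'll compare where the cameras see the tips with the reported tool pose.

```bash
python3 - <<'E'
from h import *
g=grab_frame('side');f=grab_frame('top')
np.savez('side4.npz',**g);np.savez('top4.npz',**f)
print(ray(g,270,381.4,.054),ray(g,190+295/3.5,280+352/3.5,.079))
w=cloud(g)
for v in range(365,386,2): print(v,[tuple(w[v,u].round(3)) for u in (266,270,274)])
K,R,t=cam(g);print(cv2.projectPoints(np.array([[.4564,.3648,.054]]),R,t,K,None)[0])
cv2.imwrite('pics/top4.png',cv2.resize(f['frame'][250:340,130:220],None,fx=6,fy=6))
cv2.imwrite('pics/side4.png',cv2.resize(g['frame'][340:430,220:320],None,fx=7,fy=7,interpolation=2))
E
```

```text
[0.4770639  0.34734036 0.054     ] [0.45622164 0.36161535 0.079     ]
365 [(np.float64(0.462), np.float64(0.373), np.float64(0.123)), (np.float64(0.45), np.float64(0.378), np.float64(0.133)), (np.float64(0.444), np.float64(0.374), np.float64(0.133))]
367 [(np.float64(0.459), np.float64(0.378), np.float64(0.125)), (np.float64(0.447), np.float64(0.382), np.float64(0.133)), (np.float64(0.441), np.float64(0.378), np.float64(0.133))]
369 [(np.float64(0.459), np.float64(0.378), np.float64(0.119)), (np.float64(0.451), np.float64(0.377), np.float64(0.122)), (np.float64(0.446), np.float64(0.372), np.float64(0.121))]
371 [(np.float64(0.461), np.float64(0.376), np.float64(0.112)), (np.float64(0.452), np.float64(0.377), np.float64(0.118)), (np.float64(0.447), np.float64(0.371), np.float64(0.115))]
373 [(np.float64(0.461), np.float64(0.377), np.float64(0.108)), (np.float64(0.454), np.float64(0.374), np.float64(0.11)), (np.float64(0.447), np.float64(0.372), np.float64(0.111))]
375 [(np.float64(0.462), np.float64(0.376), np.float64(0.102)), (np.float64(0.454), np.float64(0.375), np.float64(0.106)),
[... 296 characters left out ...]
(0.094)), (np.float64(0.453), np.float64(0.377), np.float64(0.098)), (np.float64(0.447), np.float64(0.374), np.float64(0.099))]
381 [(np.float64(0.47), np.float64(0.367), np.float64(0.076)), (np.float64(0.454), np.float64(0.377), np.float64(0.093)), (np.float64(0.45), np.float64(0.371), np.float64(0.09))]
383 [(np.float64(0.465), np.float64(0.375), np.float64(0.08)), (np.float64(0.459), np.float64(0.371), np.float64(0.08)), (np.float64(0.456), np.float64(0.363), np.float64(0.074))]
385 [(np.float64(0.464), np.float64(0.376), np.float64(0.078)), (np.float64(0.457), np.float64(0.374), np.float64(0.078)), (np.float64(0.451), np.float64(0.371), np.float64(0.079))]
[[[274.09351918 391.72227561]]]
```

View pics/side4.png

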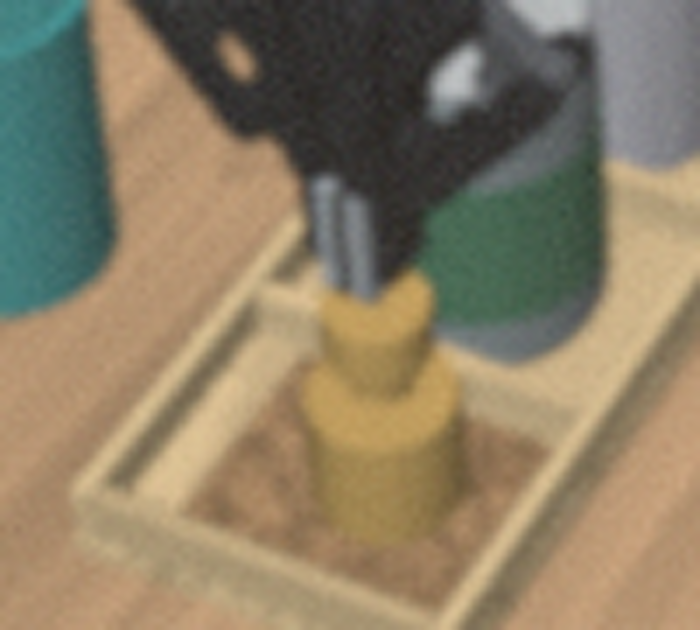

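View pics/top4.png

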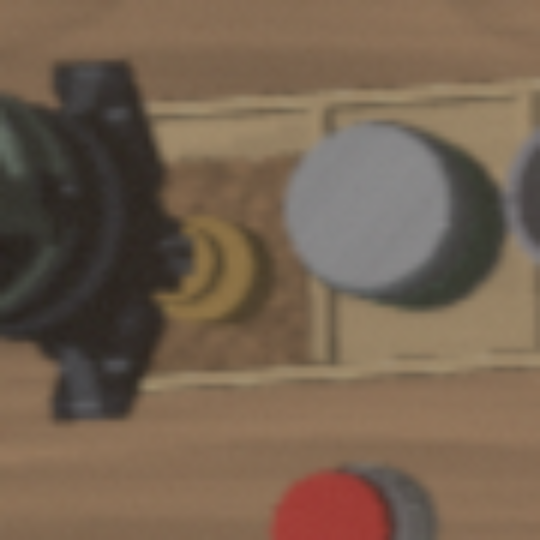

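```bash
python3 - <<'E'
from h import *
g=ld('side4.npz');f=ld('top4.npz')
for n,F in(('s',g),('t',f)):
  K,R,t=cam(F)
  for h in (.054,.07,.08,.09):
    print(n,h,cv2.projectPoints(np.array([[.4564,.3758,h],[.4564,.3538,h],[.4564,.3648,h]]),R,t,K,None)[0].round(1).tolist())
# triangulate finger-front bottom: side (269,382) with y-plane .376
K,R,t=cam(g);d=R.T@np.array([(269-g['cx'])/g['fx'],(382-g['cy'])/g['fy'],1]);c=-R.T@t
print(c+d*(.376-c[1])/d[1])
w=cloud(f)
for v in range(286,300,2): print(v,w[v,152:172:2,2].round(3))
E
```

```text
s 0.054 [[[270.6, 395.7]], [[277.5, 387.8]], [[274.1, 391.7]]]
s 0.07 [[[270.0, 389.3]], [[277.0, 381.4]], [[273.5, 385.3]]]
s 0.08 [[[269.6, 385.3]], [[276.6, 377.3]], [[273.2, 381.3]]]
s 0.09 [[[269.2, 381.2]], [[276.3, 373.3]], [[272.8, 377.2]]]
t 0.054 [[[157.5, 293.8]], [[167.2, 293.8]], [[162.3, 293.8]]]
t 0.07 [[[155.4, 293.3]], [[165.1, 293.3]], [[160.2, 293.3]]]
t 0.08 [[[154.0, 293.0]], [[163.9, 293.0]], [[158.9, 293.0]]]
t 0.09 [[[152.6, 292.7]], [[162.5, 292.7]], [[157.6, 292.7]]]
[0.45694967 0.376      0.08789475]
286 [0.255 0.242 0.227 0.131 0.007 0.043 0.049 0.049 0.013 0.012]
288 [0.25  0.236 0.226 0.133 0.096 0.079 0.069 0.047 0.048 0.044]
290 [0.248 0.239 0.22  0.122 0.11  0.095 0.081 0.067 0.048 0.043]
292 [0.247 0.232 0.22  0.127 0.113 0.097 0.08  0.073 0.048 0.05 ]
294 [0.241 0.231 0.16  0.135 0.11  0.097 0.083 0.072 0.048 0.053]
296 [0.235 0.222 0.153 0.129 0.098 0.074   nan 0.073 0.049 0.051]
298 [0.229 0.139 0.106 0.106 0.075 0.076 0.074 0.051 0.052 0.052]
```

```bash
python3 - <<'E'
from h import *
g=ld('side4.npz')
def yp(u,v,y):
    K,R,t=cam(g);d=R.T@np.array([(u-g['cx'])/g['fx'],(v-g['cy'])/g['fy'],1]);c=-R.T@t;return c+d*(y-c[1])/d[1]
print(yp(190+315/3,240+342/3,.3755),yp(190+160/3,240+298/3,.3755))
s=read_state();print(s)
E
```

```text
[0.39895476 0.3755     0.17949094] [0.50365047 0.3755     0.16582269]
{'clock': 4.3, 'joint_positions': array([ 5.47967877e-01,  5.18833057e-01, -2.92106206e-01,  7.59995320e-01,
        1.32125200e-05,  2.06079193e+00]), 'dq': array([ 0.00066555,  0.00032668, -0.00036436,  0.0017682 ,  0.00082954,
        0.00080555]), 'joint_efforts': array([ 1.48450108e-03, -5.03887725e+01,  2.24397540e+01,  2.78276915e-03,
        4.47596392e-05,  7.94629727e-06]), 'ee_pos': array([0.45641821, 0.36478749, 0.06199849]), 'ee_rot': array([-0.04557581,  1.57044334,  0.0454861 ]), 'contact_force': array([-0.52275089,  0.86229644,  0.31993664]), 'moment': array([ 0.03731871, -0.01588356,  0.01031258]), 'width': 1.8603896816303025e-05}
```

Both views put the real fingertips about 34 mm higher than the reported TCP implies, open as well as shut, while x and y agree. So the z reading is biased, and I'll work from the images: open, go about 34 mm lower, and watch the force.

Emit:
jog_arm:
  series:
    - {"offset": [0,0,0],"spin": 0,"fingers": 0}
    - {"offset": [0,0,0],"spin": 0,"fingers": 0}
    - {"offset": [0,0,0],"spin": 0,"fingers": 0}
    - {"offset": [0,0,0],"spin": 0,"fingers": 0}
    - {"offset": [0,0,0],"spin": 0,"fingers": 0}

```text
clock: 4.8
ee_pos: [0.4565, 0.3648, 0.0621]
ee_rot: [-0.046, 1.57, 0.046]
contact_force: [0.1, 0.3, -0.5]
width: 0.0724
```

Emit:
jog_arm:
  series:
    - {"offset": [8,0,0],"spin": 0,"fingers": 0}
    - {"offset": [16,0,0],"spin": 0,"fingers": 0}
    - {"offset": [24,0,0],"spin": 0,"fingers": 0}
    - {"offset": [32,0,0],"spin": 0,"fingers": 0}
    - {"offset": [32,0,0],"spin": 0,"fingers": 0}

```text
clock: 5.3
ee_pos: [0.4553, 0.3641, 0.0283]
ee_rot: [-0.047, 1.573, 0.044]
contact_force: [-0.8, 0.6, -0.3]
width: 0.0859
```

```bash
python3 - <<'E'
from h import *
go()
g=grab_frame('side')
cv2.imwrite('pics/side5.png',cv2.resize(g['frame'][310:430,200:340],None,fx=5,fy=5,interpolation=2))
E
```

```text
t 5.3 p [0.4553 0.3641 0.0283] jaw [ 0.998  0.058 -0.003] xaxis [-0.002 -0.002 -1.   ] j6 2.061 F [-0.83  0.6  -0.33] w 0.0859
offset [0. 0. 0.] spin 0
```

View pics/side5.png

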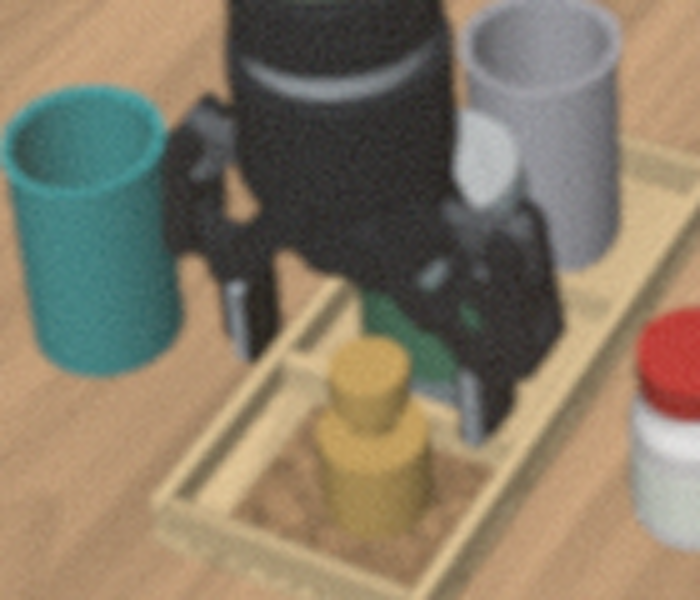

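Now the pads straddle the knob; near tip at (480,438), knob at (370,375). Closing.

Emit:
jog_arm:
  series:
    - {"offset": [0,0,0],"spin": 0,"fingers": 60}
    - {"offset": [0,0,0],"spin": 0,"fingers": 110}
    - {"offset": [0,0,0],"spin": 0,"fingers": 150}
    - {"offset": [0,0,0],"spin": 0,"fingers": 200}
    - {"offset": [0,0,0],"spin": 0,"fingers": 255}

```text
clock: 5.85
ee_pos: [0.4565, 0.365, 0.0305]
ee_rot: [-0.045, 1.57, 0.046]
contact_force: [-1.6, 0.5, 2.2]
width: 0.0272
```

Emit:
jog_arm:
  series:
    - {"offset": [0,0,0],"spin": 0,"fingers": 255}
    - {"offset": [0,0,0],"spin": 0,"fingers": 255}

```text
clock: 6.05
ee_pos: [0.4565, 0.365, 0.0305]
ee_rot: [-0.045, 1.57, 0.046]
contact_force: [-2.0, -0.8, 5.5]
width: 0.0272
```

```bash
python3 - <<'E'
from h import *
go()
g=grab_frame('side')
cv2.imwrite('pics/side6.png',cv2.resize(g['frame'][310:430,200:340],None,fx=5,fy=5,interpolation=2))
E
```

```text
t 6.05 p [0.4565 0.365  0.0305] jaw [0.998 0.058 0.   ] xaxis [ 0.  0. -1.] j6 2.061 F [-2.04 -0.82  5.53] w 0.0272
offset [0. 0. 0.] spin 0
```

View pics/side6.png

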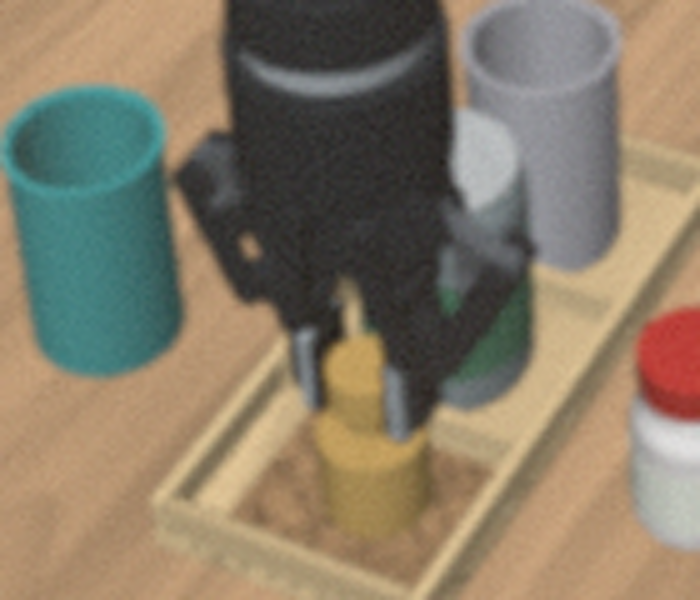

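Emit:
jog_arm:
  series:
    - {"offset": [-5,0,0],"spin": 0,"fingers": 255}
    - {"offset": [-15,0,0],"spin": 0,"fingers": 255}
    - {"offset": [-35,0,0],"spin": 0,"fingers": 255}
    - {"offset": [-60,0,0],"spin": 0,"fingers": 255}
    - {"offset": [-60,0,0],"spin": 0,"fingers": 255}

```text
clock: 6.6
ee_pos: [0.4587, 0.3662, 0.0932]
ee_rot: [-0.043, 1.565, 0.048]
contact_force: [1.5, 0.5, -3.4]
width: 0.0273
```

```bash
python3 - <<'E'
from h import *
go(.487,-.233,.36,)
g=grab_frame('side')
cv2.imwrite('pics/side7.png',cv2.resize(g['frame'][290:430,200:340],None,fx=4,fy=4,interpolation=2))
E
```

```text
t 6.6 p [0.4587 0.3662 0.0932] jaw [0.998 0.058 0.005] xaxis [ 0.005  0.003 -1.   ] j6 2.061 F [ 1.51  0.46 -3.42] w 0.0273
offset [-268.4 -599.1   -5.1] spin 0
```

View pics/side7.png

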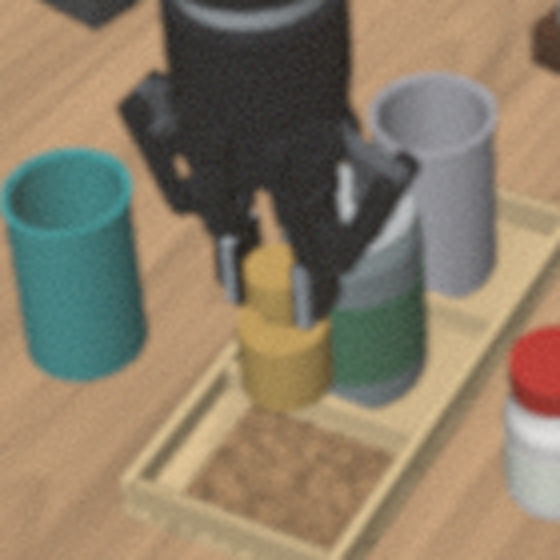

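Emit:
jog_arm:
  series:
    - {"offset": [-45,0,0],"spin": 0,"fingers": 255}
    - {"offset": [-90,0,0],"spin": 0,"fingers": 255}
    - {"offset": [-135,0,0],"spin": 0,"fingers": 255}
    - {"offset": [-175,-15,0],"spin": 0,"fingers": 255}
    - {"offset": [-205,-45,0],"spin": 0,"fingers": 255}

```text
clock: 7.15
ee_pos: [0.4591, 0.3209, 0.296]
ee_rot: [-0.047, 1.57, 0.048]
contact_force: [1.5, -0.5, -5.1]
width: 0.0272
```

```bash
python3 - <<'E'
from h import *
go(.487,-.233,.30)
E
```

```text
t 7.15 p [0.4591 0.3209 0.296 ] jaw [0.998 0.061 0.001] xaxis [ 0.001  0.001 -1.   ] j6 1.988 F [ 1.51 -0.54 -5.12] w 0.0272
offset [  -4.5 -554.5   -5.8] spin 0
```

Emit:
jog_arm:
  series:
    - {"offset": [-4,-40,0],"spin": 0,"fingers": 255}
    - {"offset": [-4,-80,0],"spin": 0,"fingers": 255}
    - {"offset": [-4,-120,-1],"spin": 0,"fingers": 255}
    - {"offset": [-4,-160,-2],"spin": 0,"fingers": 255}
    - {"offset": [-4,-200,-2],"spin": 0,"fingers": 255}

```text
clock: 7.65
ee_pos: [0.4677, 0.1185, 0.2974]
ee_rot: [-0.046, 1.573, 0.045]
contact_force: [-0.2, -0.6, -4.9]
width: 0.0272
```

```bash
python3 - <<'E'
from h import *
go(.487,-.233,.30,.0627)
g=grab_frame('side');f=grab_frame('top')
np.savez('side8.npz',**g);np.savez('top8.npz',**f)
cv2.imwrite('pics/side8.png',g['frame'])
cv2.imwrite('pics/top8.png',cv2.resize(f['frame'][230:330,130:290],None,fx=5,fy=5,interpolation=2))
E
```

```text
t 7.65 p [0.4677 0.1185 0.2974] jaw [ 0.998  0.058 -0.002] xaxis [-0.002 -0.    -1.   ] j6 1.608 F [-0.16 -0.63 -4.91] w 0.0272
offset [  -2.5 -352.    -1.2] spin -0.004
```

View pics/side8.png

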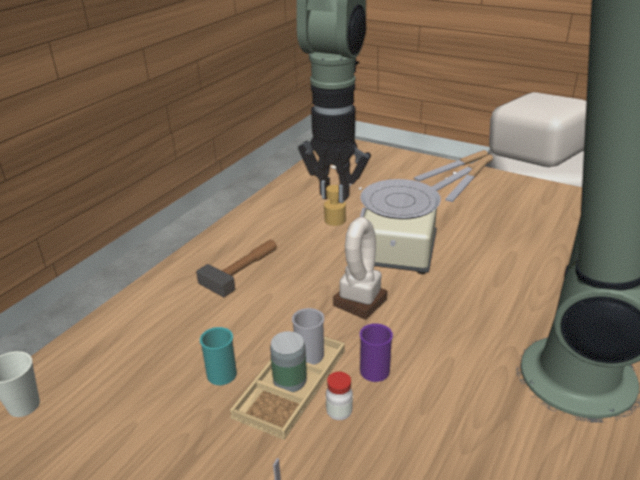

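View pics/top8.png

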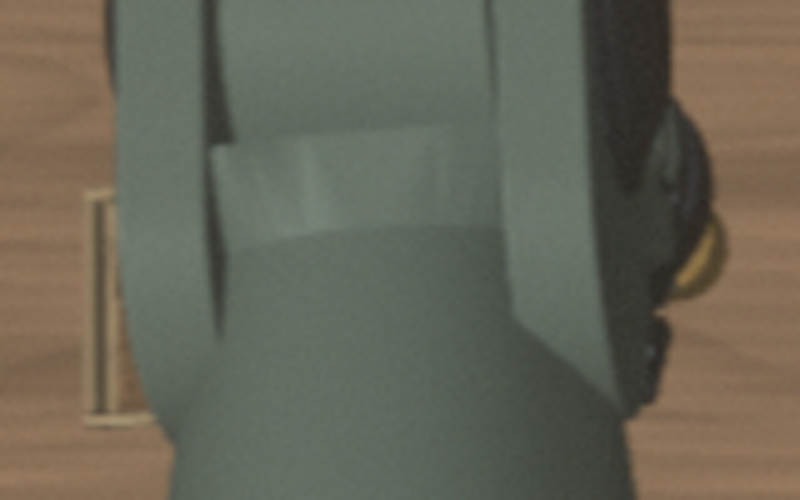

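Emit:
jog_arm:
  series:
    - {"offset": [-2,-44,0],"spin": 0,"fingers": 255}
    - {"offset": [-2,-88,0],"spin": 0,"fingers": 255}
    - {"offset": [-2,-132,0],"spin": 0,"fingers": 255}
    - {"offset": [-2,-176,0],"spin": 0,"fingers": 255}
    - {"offset": [-2,-220,0],"spin": 0,"fingers": 255}

```text
clock: 8.25
ee_pos: [0.4809, -0.1005, 0.2996]
ee_rot: [-0.045, 1.572, 0.047]
contact_force: [1.0, 0.0, -5.1]
width: 0.0271
```

```bash
python3 - <<'E'
from h import *
go(.487,-.233,.25,.0627)
g=ld('side8.npz');K,R,t=cam(g)
print(cv2.projectPoints(np.array([[.4677,.1185,.278],[.4677,.1185,.296],[.4677,.1185,.244]]),R,t,K,None)[0].round(1).tolist())
E
```

```text
t 8.25 p [ 0.4809 -0.1005  0.2996] jaw [ 0.998  0.058 -0.002] xaxis [-0.002  0.001 -1.   ] j6 1.156 F [ 1.04  0.05 -5.13] w 0.0271
offset [  49.5 -132.6   -1.6] spin -0.004
[[[335.1, 219.5]], [[335.0, 211.1]], [[335.2, 234.9]]]
```

Emit:
jog_arm:
  series:
    - {"offset": [0,-40,0],"spin": 0,"fingers": 255}
    - {"offset": [15,-80,-1],"spin": 0,"fingers": 255}
    - {"offset": [40,-115,-1.5],"spin": 0,"fingers": 255}
    - {"offset": [70,-132.5,-1.5],"spin": 0,"fingers": 255}
    - {"offset": [100,-132.5,-1.5],"spin": 0,"fingers": 255}

```text
clock: 8.75
ee_pos: [0.4875, -0.2342, 0.1984]
ee_rot: [-0.043, 1.571, 0.043]
contact_force: [0.0, 0.3, -5.1]
width: 0.0273
```

Emit:
jog_arm:
  series:
    - {"offset": [8,0,0],"spin": 0,"fingers": 255}
    - {"offset": [8,0,0],"spin": 0,"fingers": 255}
    - {"offset": [8,0,0],"spin": 0,"fingers": 255}

```text
clock: 9.05
ee_pos: [0.4882, -0.2315, 0.1939]
ee_rot: [-0.047, 1.57, 0.046]
contact_force: [0.9, -0.2, -4.5]
width: 0.0271
```

```bash
python3 - <<'E'
from h import *
go(.487,-.233,.17,.0627)
g=grab_frame('side');f=grab_frame('top')
np.savez('side9.npz',**g);np.savez('top9.npz',**f)
cv2.imwrite('pics/side9.png',cv2.resize(g['frame'][130:280,320:480],None,fx=4,fy=4,interpolation=2))
cv2.imwrite('pics/top9.png',cv2.resize(f['frame'][200:340,300:500],None,fx=4,fy=4,interpolation=2))
E
```

```text
t 9.05 p [ 0.4882 -0.2315  0.1939] jaw [0.998 0.059 0.001] xaxis [ 0.001 -0.    -1.   ] j6 0.932 F [ 0.87 -0.23 -4.48] w 0.0271
offset [23.9 -1.4 -1.3] spin -0.004
```

View pics/side9.png

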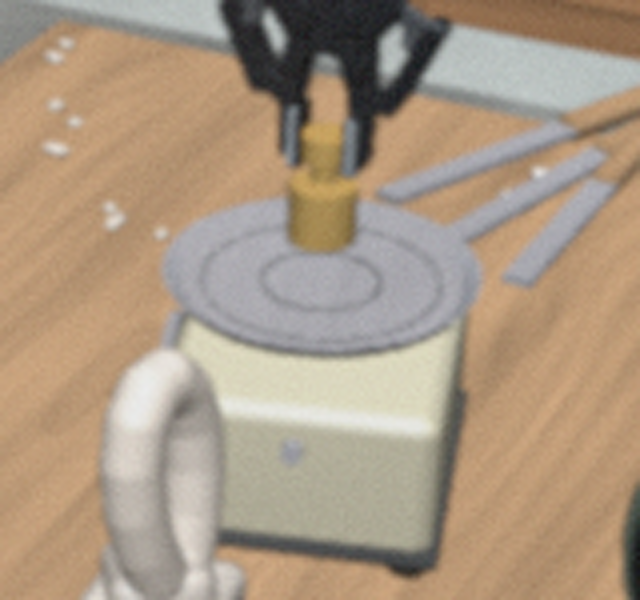

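View pics/top9.png

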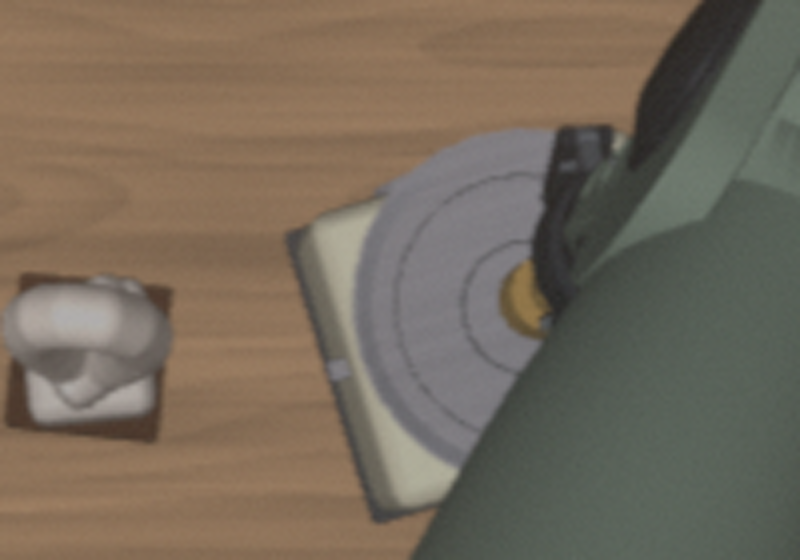

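The weight hangs about 30 mm above the pan, in line with the ring centre (base (322,240), ring (321,282) in the crop). Lowering.

Emit:
jog_arm:
  series:
    - {"offset": [8,-1,-1],"spin": 0,"fingers": 255}
    - {"offset": [16,-1.4,-1.3],"spin": 0,"fingers": 255}
    - {"offset": [22,-1.4,-1.3],"spin": 0,"fingers": 255}
    - {"offset": [24,-1.4,-1.3],"spin": 0,"fingers": 255}
    - {"offset": [24,-1.4,-1.3],"spin": 0,"fingers": 255}

```text
clock: 9.65
ee_pos: [0.486, -0.2331, 0.1685]
ee_rot: [-0.045, 1.571, 0.046]
contact_force: [0.7, -0.4, -4.7]
width: 0.0276
```

Emit:
jog_arm:
  series:
    - {"offset": [1,0,0],"spin": 0,"fingers": 255}
    - {"offset": [2,0,0],"spin": 0,"fingers": 255}
    - {"offset": [3,0,0],"spin": 0,"fingers": 255}
    - {"offset": [4,0,0],"spin": 0,"fingers": 255}
    - {"offset": [5,0,0],"spin": 0,"fingers": 255}

```text
clock: 10.15
ee_pos: [0.4864, -0.2334, 0.164]
ee_rot: [-0.046, 1.57, 0.045]
contact_force: [-0.6, 0.6, -5.0]
width: 0.0274
```

```bash
python3 - <<'E'
from h import *
go(.487,-.233,.1585,.0627)
g=grab_frame('side')
cv2.imwrite('pics/side10.png',cv2.resize(g['frame'][130:280,320:480],None,fx=4,fy=4,interpolation=2))
E
```

```text
t 10.15 p [ 0.4864 -0.2334  0.164 ] jaw [0.998 0.058 0.   ] xaxis [ 0. -0. -1.] j6 0.929 F [-0.6   0.63 -4.97] w 0.0274
offset [5.5 0.3 0.6] spin -0.005
```

View pics/side10.png

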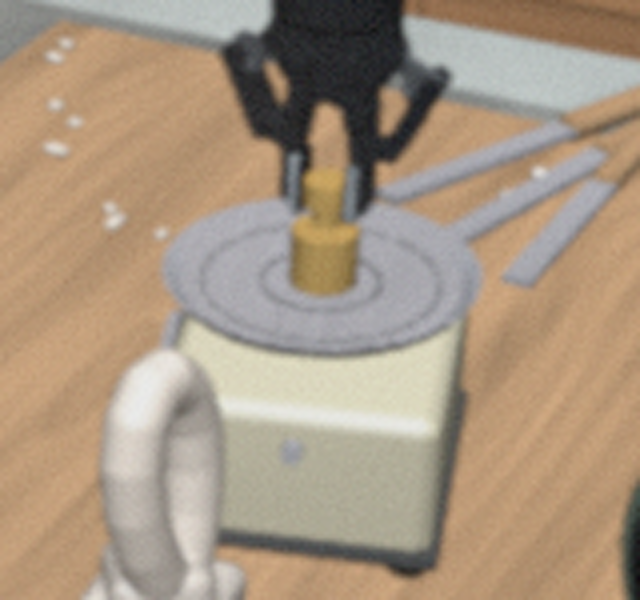

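Just about at contact, centred. Continue at 1 mm per row.

Emit:
jog_arm:
  series:
    - {"offset": [1,0,0],"spin": 0,"fingers": 255}
    - {"offset": [2,0,0],"spin": 0,"fingers": 255}
    - {"offset": [3,0,0],"spin": 0,"fingers": 255}
    - {"offset": [4,0,0],"spin": 0,"fingers": 255}
    - {"offset": [4,0,0],"spin": 0,"fingers": 255}

```text
clock: 10.7
ee_pos: [0.4865, -0.2334, 0.1602]
ee_rot: [-0.046, 1.57, 0.045]
contact_force: [-1.5, 0.5, -1.0]
width: 0.0276
```

Emit:
jog_arm:
  series:
    - {"offset": [0,0,0],"spin": 0,"fingers": 255}
    - {"offset": [0,0,0],"spin": 0,"fingers": 255}

```text
clock: 10.9
ee_pos: [0.4865, -0.2334, 0.1602]
ee_rot: [-0.046, 1.57, 0.045]
contact_force: [-0.1, 0.6, -0.8]
width: 0.0272
```

Emit:
jog_arm:
  series:
    - {"offset": [0.8,0,0],"spin": 0,"fingers": 255}
    - {"offset": [0.8,0,0],"spin": 0,"fingers": 255}
    - {"offset": [0.8,0,0],"spin": 0,"fingers": 140}
    - {"offset": [0.8,0,0],"spin": 0,"fingers": 80}
    - {"offset": [0.8,0,0],"spin": 0,"fingers": 30}

```text
clock: 11.4
ee_pos: [0.4867, -0.2336, 0.1595]
ee_rot: [-0.046, 1.57, 0.045]
contact_force: [-0.1, 0.9, 0.0]
width: 0.0662
```

Emit:
jog_arm:
  series:
    - {"offset": [0,0,0],"spin": 0,"fingers": 0}
    - {"offset": [0,0,0],"spin": 0,"fingers": 0}
    - {"offset": [0,0,0],"spin": 0,"fingers": 0}
    - {"offset": [0,0,0],"spin": 0,"fingers": 0}
    - {"offset": [0,0,0],"spin": 0,"fingers": 0}

```text
clock: 11.9
ee_pos: [0.4864, -0.2333, 0.1592]
ee_rot: [-0.046, 1.57, 0.046]
contact_force: [0.1, 0.5, -0.4]
width: 0.0856
```

```bash
python3 - <<'E'
from h import *
go()
g=grab_frame('side')
cv2.imwrite('pics/side11.png',cv2.resize(g['frame'][130:280,320:480],None,fx=4,fy=4,interpolation=2))
E
```

```text
t 11.9 p [ 0.4864 -0.2333  0.1592] jaw [ 0.998  0.058 -0.   ] xaxis [-0. -0. -1.] j6 0.929 F [ 0.07  0.47 -0.36] w 0.0856
offset [0. 0. 0.] spin 0
```

View pics/side11.png

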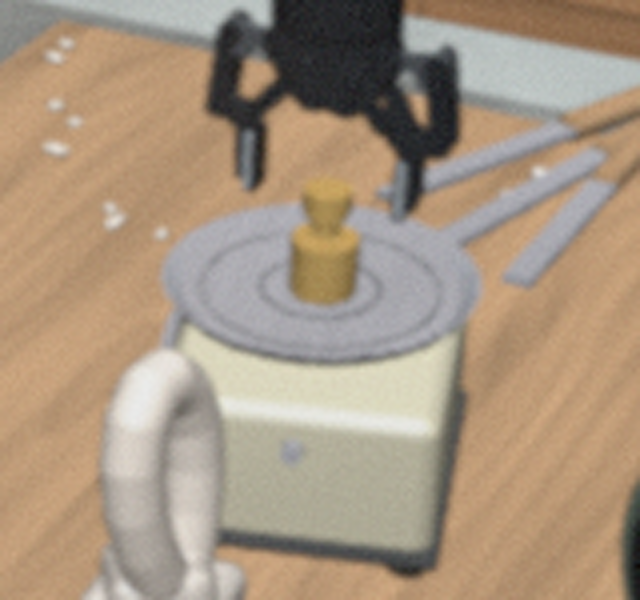

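The weight stands upright and free inside the inner ring (base about (323,290), ring centre about (319,288)). I hold to settle, then regrasp.

Emit:
jog_arm:
  series:
    - {"offset": [0,0,0],"spin": 0,"fingers": 0}
    - {"offset": [0,0,0],"spin": 0,"fingers": 0}
    - {"offset": [0,0,0],"spin": 0,"fingers": 0}
    - {"offset": [0,0,0],"spin": 0,"fingers": 0}
    - {"offset": [0,0,0],"spin": 0,"fingers": 0}

```text
clock: 12.45
ee_pos: [0.4864, -0.2334, 0.1593]
ee_rot: [-0.045, 1.57, 0.046]
contact_force: [-0.7, -0.4, -0.5]
width: 0.0852
```

Emit:
jog_arm:
  series:
    - {"offset": [0,0,0],"spin": 0,"fingers": 0}
    - {"offset": [0,0,0],"spin": 0,"fingers": 0}
    - {"offset": [0,0,0],"spin": 0,"fingers": 0}
    - {"offset": [0,0,0],"spin": 0,"fingers": 0}
    - {"offset": [0,0,0],"spin": 0,"fingers": 0}

```text
clock: 12.95
ee_pos: [0.4864, -0.2334, 0.1592]
ee_rot: [-0.046, 1.57, 0.046]
contact_force: [0.1, -0.2, 0.5]
width: 0.085
```

Emit:
jog_arm:
  series:
    - {"offset": [0,0,0],"spin": 0,"fingers": 0}
    - {"offset": [0,0,0],"spin": 0,"fingers": 0}
    - {"offset": [0,0,0],"spin": 0,"fingers": 0}
    - {"offset": [0,0,0],"spin": 0,"fingers": 60}
    - {"offset": [0,0,0],"spin": 0,"fingers": 100}

```text
clock: 13.45
ee_pos: [0.4864, -0.2333, 0.1593]
ee_rot: [-0.046, 1.57, 0.046]
contact_force: [0.0, -1.2, -0.3]
width: 0.059
```

Emit:
jog_arm:
  series:
    - {"offset": [0,0,0],"spin": 0,"fingers": 130}
    - {"offset": [0,0,0],"spin": 0,"fingers": 160}
    - {"offset": [0,0,0],"spin": 0,"fingers": 200}
    - {"offset": [0,0,0],"spin": 0,"fingers": 255}
    - {"offset": [0,0,0],"spin": 0,"fingers": 255}

```text
clock: 13.95
ee_pos: [0.4862, -0.2333, 0.1592]
ee_rot: [-0.046, 1.571, 0.045]
contact_force: [-1.1, -0.6, -0.2]
width: 0.0275
```

Emit:
jog_arm:
  series:
    - {"offset": [0,0,0],"spin": 0,"fingers": 255}
    - {"offset": [-4,0,0],"spin": 0,"fingers": 255}
    - {"offset": [-10,0,0],"spin": 0,"fingers": 255}
    - {"offset": [-30,0,0],"spin": 0,"fingers": 255}
    - {"offset": [-60,0,0],"spin": 0,"fingers": 255}

```text
clock: 14.45
ee_pos: [0.4848, -0.2322, 0.218]
ee_rot: [-0.043, 1.574, 0.048]
contact_force: [-0.1, -0.1, -5.6]
width: 0.0274
```

Emit:
jog_arm:
  series:
    - {"offset": [-40,0,0],"spin": 0,"fingers": 255}
    - {"offset": [-75,20,0],"spin": 0,"fingers": 255}
    - {"offset": [-83,64,0],"spin": 0,"fingers": 255}
    - {"offset": [-83,108,0],"spin": 0,"fingers": 255}
    - {"offset": [-83,150,0],"spin": 0,"fingers": 255}

```text
clock: 14.95
ee_pos: [0.4773, -0.082, 0.3027]
ee_rot: [-0.045, 1.57, 0.045]
contact_force: [0.3, 0.5, -5.2]
width: 0.0274
```

```bash
python3 - <<'E'
from h import *
go(.459,.366,.30,.0627)
E
```

```text
t 14.95 p [ 0.4773 -0.082   0.3027] jaw [0.998 0.057 0.001] xaxis [ 0.001  0.001 -1.   ] j6 1.19 F [ 0.31  0.47 -5.24] w 0.0274
offset [  2.9 448.3   7.3] spin -0.005
```

Emit:
jog_arm:
  series:
    - {"offset": [0,44,1],"spin": 0,"fingers": 255}
    - {"offset": [0,88,2],"spin": 0,"fingers": 255}
    - {"offset": [0,132,3],"spin": 0,"fingers": 255}
    - {"offset": [0,176,4],"spin": 0,"fingers": 255}
    - {"offset": [0,220,5],"spin": 0,"fingers": 255}

```text
clock: 15.45
ee_pos: [0.4692, 0.1382, 0.3023]
ee_rot: [-0.045, 1.571, 0.046]
contact_force: [0.6, -0.5, -5.0]
width: 0.0273
```

```bash
python3 - <<'E'
from h import *
g=ld('side8.npz');cv2.imwrite('pics/pads.png',cv2.resize(g['frame'][370:440,225:325],None,fx=8,fy=8,interpolation=2))
go(.459,.366,.30,.0627)
E
```

```text
t 15.45 p [0.4692 0.1382 0.3023] jaw [ 0.998  0.058 -0.   ] xaxis [-0.  0. -1.] j6 1.648 F [ 0.58 -0.52 -4.98] w 0.0273
offset [  2.3 228.    3. ] spin -0.005
```

View pics/pads.png

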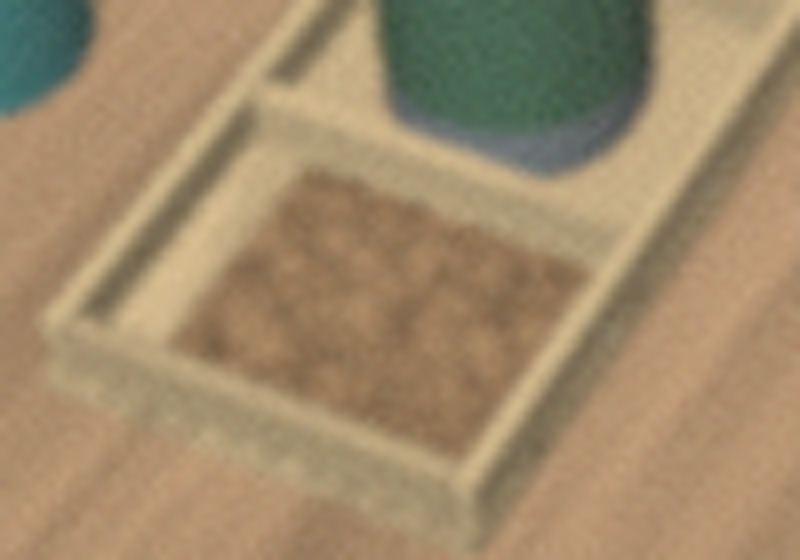

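```bash
python3 - <<'E'
from h import *
g=ld('side8.npz');c=ray(g,225+315.5/8-.5,370+170.5/8-.5,.011);print(c,c[:2]+[-.044,.0303])
c=ray(g,225+600/8,370+275/8,.011);print(c)
f=ld('top0.npz');c=ray(f,140+119.5/9-.5,260+159.5/9-.5,.011);print(c[:2]+np.array([-.0419+.0021,-.0026-.0329]))
E
```

```text
[0.49972973 0.33934791 0.011     ] [0.45572973 0.36964791]
[0.42272417 0.33483509 0.011     ]
[0.45879795 0.3667289 ]
```

Emit:
jog_arm:
  series:
    - {"offset": [0,40,0],"spin": 0,"fingers": 255}
    - {"offset": [0,80,1],"spin": 0,"fingers": 255}
    - {"offset": [0,120,2],"spin": 0,"fingers": 255}
    - {"offset": [0,160,3],"spin": 0,"fingers": 255}
    - {"offset": [0,200,3],"spin": 0,"fingers": 255}

```text
clock: 15.95
ee_pos: [0.4606, 0.3378, 0.302]
ee_rot: [-0.046, 1.571, 0.045]
contact_force: [1.7, 0.6, -4.7]
width: 0.0272
```

```bash
python3 - <<'E'
from h import *
go(.459,.366,.15,.0627)
E
```

```text
t 15.95 p [0.4606 0.3378 0.302 ] jaw [ 0.998  0.058 -0.001] xaxis [-0.001 -0.    -1.   ] j6 2.016 F [ 1.74  0.59 -4.68] w 0.0272
offset [1.52e+02 2.83e+01 1.00e-01] spin -0.005
```

Emit:
jog_arm:
  series:
    - {"offset": [0,20,0],"spin": 0,"fingers": 255}
    - {"offset": [20,29.5,-1.5],"spin": 0,"fingers": 255}
    - {"offset": [65,29.5,-1.5],"spin": 0,"fingers": 255}
    - {"offset": [110,29.5,-1.5],"spin": 0,"fingers": 255}
    - {"offset": [140,29.5,-1.5],"spin": 0,"fingers": 255}

```text
clock: 16.45
ee_pos: [0.4559, 0.3647, 0.1587]
ee_rot: [-0.048, 1.575, 0.044]
contact_force: [-0.7, -0.1, -5.4]
width: 0.0271
```

Emit:
jog_arm:
  series:
    - {"offset": [0,0,0],"spin": 0,"fingers": 255}
    - {"offset": [0,0,0],"spin": 0,"fingers": 255}

```text
clock: 16.65
ee_pos: [0.458, 0.3655, 0.1626]
ee_rot: [-0.046, 1.571, 0.045]
contact_force: [0.3, -0.0, -3.6]
width: 0.0276
```

```bash
python3 - <<'E'
from h import *
go(.459,.3675,.045,.0627)
E
```

```text
t 16.65 p [0.458  0.3655 0.1626] jaw [ 0.998  0.058 -0.001] xaxis [-0.001 -0.    -1.   ] j6 2.06 F [ 0.26 -0.   -3.63] w 0.0276
offset [117.6   2.    1.3] spin -0.005
```

Emit:
jog_arm:
  series:
    - {"offset": [30,1,1],"spin": 0,"fingers": 255}
    - {"offset": [60,2,1],"spin": 0,"fingers": 255}
    - {"offset": [90,2,1],"spin": 0,"fingers": 255}
    - {"offset": [110,2,1],"spin": 0,"fingers": 255}
    - {"offset": [117,2,1],"spin": 0,"fingers": 255}

```text
clock: 17.15
ee_pos: [0.4597, 0.3679, 0.0456]
ee_rot: [-0.045, 1.57, 0.046]
contact_force: [0.0, 0.2, -4.8]
width: 0.0272
```

Emit:
jog_arm:
  series:
    - {"offset": [0,0,0],"spin": 0,"fingers": 255}
    - {"offset": [0,0,0],"spin": 0,"fingers": 255}

```text
clock: 17.35
ee_pos: [0.4608, 0.3687, 0.0475]
ee_rot: [-0.044, 1.567, 0.047]
contact_force: [-0.1, 0.5, -4.9]
width: 0.0273
```

```bash
python3 - <<'E'
from h import *
go(.459,.3675,.0315,.0627)
g=grab_frame('side')
cv2.imwrite('pics/side12.png',cv2.resize(g['frame'][310:430,200:340],None,fx=5,fy=5,interpolation=2))
E
```

```text
t 17.35 p [0.4608 0.3687 0.0475] jaw [0.998 0.058 0.003] xaxis [ 0.003  0.002 -1.   ] j6 2.063 F [-0.14  0.5  -4.88] w 0.0273
offset [16.  -1.1 -1.9] spin -0.005
```

View pics/side12.png

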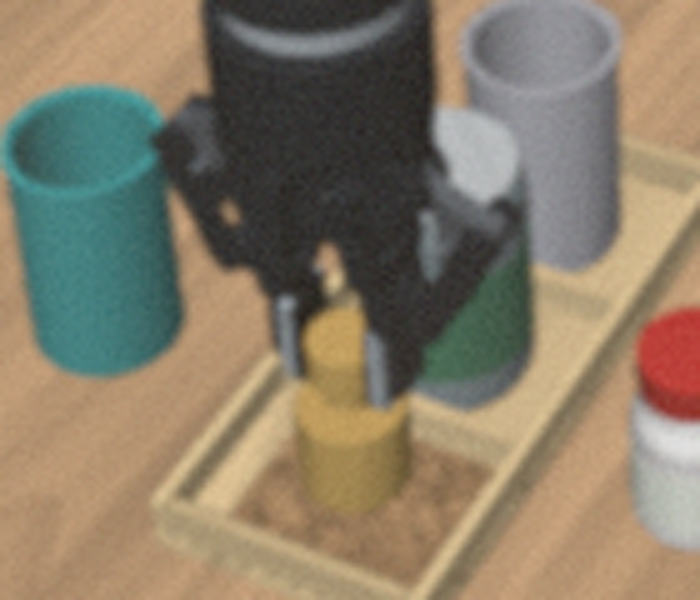

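Slowly down 16 mm, watching force.

Emit:
jog_arm:
  series:
    - {"offset": [4,-1,-1],"spin": 0,"fingers": 255}
    - {"offset": [8,-1,-2],"spin": 0,"fingers": 255}
    - {"offset": [11,-1,-2],"spin": 0,"fingers": 255}
    - {"offset": [13,-1,-2],"spin": 0,"fingers": 255}
    - {"offset": [13,-1,-2],"spin": 0,"fingers": 255}

```text
clock: 17.9
ee_pos: [0.4568, 0.3663, 0.0318]
ee_rot: [-0.046, 1.571, 0.045]
contact_force: [0.2, -0.1, -4.3]
width: 0.0273
```

Emit:
jog_arm:
  series:
    - {"offset": [0,0,0],"spin": 0,"fingers": 255}
    - {"offset": [1,0,0],"spin": 0,"fingers": 255}
    - {"offset": [1,0,0],"spin": 0,"fingers": 255}

```text
clock: 18.2
ee_pos: [0.4573, 0.3666, 0.0316]
ee_rot: [-0.045, 1.57, 0.046]
contact_force: [-0.9, 0.9, -3.1]
width: 0.0277
```

Emit:
jog_arm:
  series:
    - {"offset": [0.5,0,0.5],"spin": 0,"fingers": 255}
    - {"offset": [0.8,0,0.5],"spin": 0,"fingers": 255}
    - {"offset": [0.8,0,0.5],"spin": 0,"fingers": 255}

```text
clock: 18.5
ee_pos: [0.4574, 0.3668, 0.0315]
ee_rot: [-0.045, 1.57, 0.046]
contact_force: [-4.1, -1.0, 5.8]
width: 0.0272
```

Contact now (+5.8 N). Release.

Emit:
jog_arm:
  series:
    - {"offset": [0,0,0],"spin": 0,"fingers": 200}
    - {"offset": [0,0,0],"spin": 0,"fingers": 140}
    - {"offset": [0,0,0],"spin": 0,"fingers": 80}
    - {"offset": [0,0,0],"spin": 0,"fingers": 20}
    - {"offset": [0,0,0],"spin": 0,"fingers": 0}

```text
clock: 19.0
ee_pos: [0.4579, 0.3666, 0.0305]
ee_rot: [-0.045, 1.57, 0.046]
contact_force: [-0.5, 0.0, -0.6]
width: 0.0799
```

Emit:
jog_arm:
  series:
    - {"offset": [0,0,0],"spin": 0,"fingers": 0}
    - {"offset": [0,0,0],"spin": 0,"fingers": 0}
    - {"offset": [0,0,0],"spin": 0,"fingers": 0}
    - {"offset": [0,0,0],"spin": 0,"fingers": 0}
    - {"offset": [0,0,0],"spin": 0,"fingers": 0}

```text
clock: 19.5
ee_pos: [0.4576, 0.3665, 0.0304]
ee_rot: [-0.046, 1.57, 0.046]
contact_force: [-0.1, 0.2, 1.2]
width: 0.0852
```

```bash
python3 - <<'E'
from h import *
go()
g=grab_frame('side')
cv2.imwrite('pics/side13.png',cv2.resize(g['frame'][310:430,200:340],None,fx=5,fy=5,interpolation=2))
E
```

```text
t 19.5 p [0.4576 0.3665 0.0304] jaw [0.998 0.058 0.   ] xaxis [ 0. -0. -1.] j6 2.062 F [-0.05  0.21  1.22] w 0.0852
offset [0. 0. 0.] spin 0
```

View pics/side13.png

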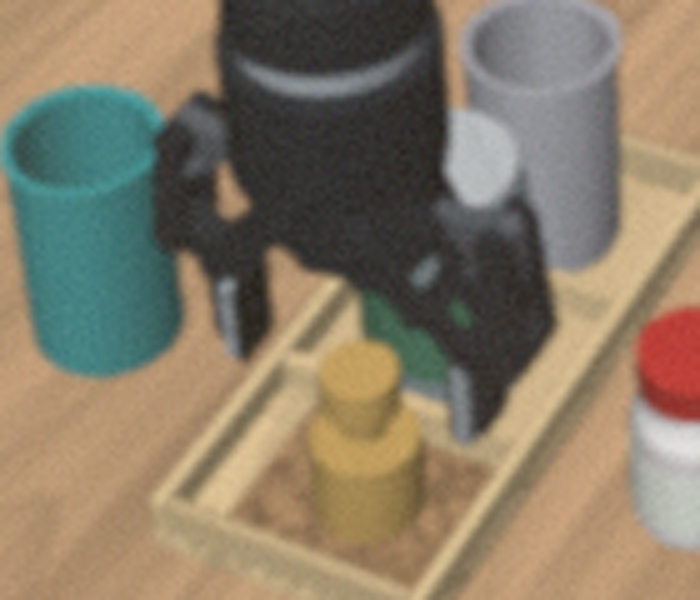

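The weight stands upright and free on the cork, base about (365,530) in the crop. I raise clear and measure.

Emit:
jog_arm:
  series:
    - {"offset": [-15,0,0],"spin": 0,"fingers": 0}
    - {"offset": [-50,0,0],"spin": 0,"fingers": 0}
    - {"offset": [-95,0,0],"spin": 0,"fingers": 0}
    - {"offset": [-125,-20,0],"spin": 0,"fingers": 0}
    - {"offset": [-130,-60,0],"spin": 0,"fingers": 0}

```text
clock: 20.05
ee_pos: [0.4638, 0.3091, 0.1649]
ee_rot: [-0.045, 1.562, 0.052]
contact_force: [0.4, -0.9, -0.2]
width: 0.0852
```

Emit:
jog_arm:
  series:
    - {"offset": [0,-40,0],"spin": 0,"fingers": 0}
    - {"offset": [0,-80,0],"spin": 0,"fingers": 0}
    - {"offset": [0,-95,0],"spin": 0,"fingers": 0}

```text
clock: 20.35
ee_pos: [0.4663, 0.209, 0.1606]
ee_rot: [-0.044, 1.57, 0.043]
contact_force: [-0.1, 0.3, -0.2]
width: 0.0852
```

```bash
python3 - <<'E'
from h import *
go(.4793,.2085,.15,.0627)
g=grab_frame('side');f=grab_frame('top')
np.savez('side14.npz',**g);np.savez('top14.npz',**f)
cv2.imwrite('pics/side14.png',cv2.resize(g['frame'][280:430,200:350],None,fx=5,fy=5,interpolation=2))
cv2.imwrite('pics/top14.png',cv2.resize(f['frame'][230:330,130:290],None,fx=5,fy=5,interpolation=2))
E
```

```text
t 20.35 p [0.4663 0.209  0.1606] jaw [ 0.998  0.055 -0.   ] xaxis [-0.    -0.001 -1.   ] j6 1.793 F [-0.11  0.27 -0.23] w 0.0852
offset [10.6 -1.2 12.9] spin -0.008
```

View pics/side14.png

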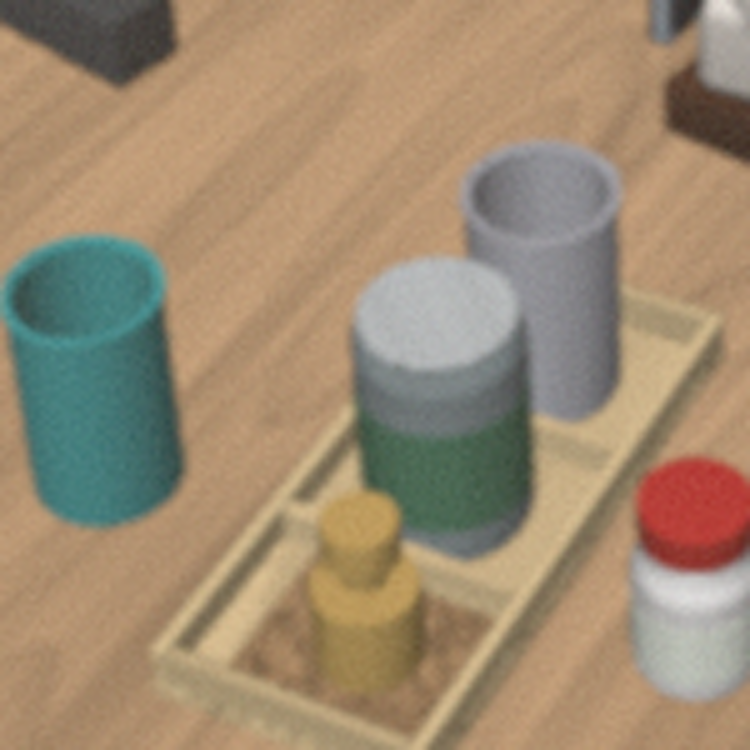

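View pics/top14.png

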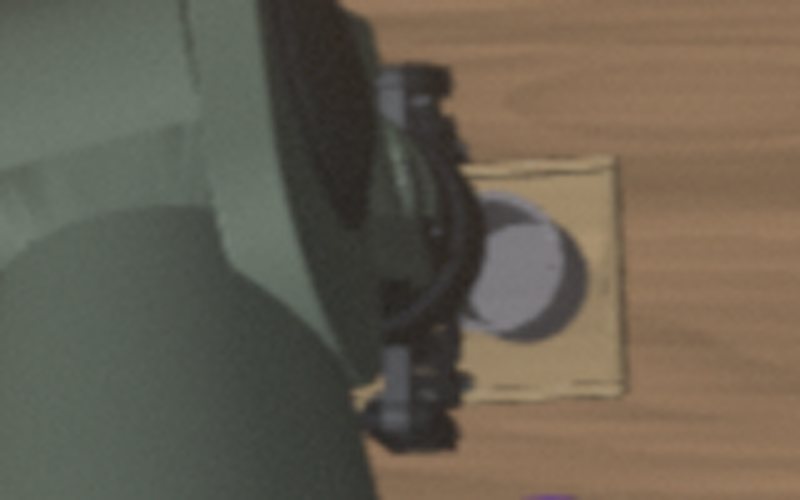

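Emit:
jog_arm:
  series:
    - {"offset": [0,-1,7],"spin": -0.008,"fingers": 0}
    - {"offset": [10,-1,13],"spin": -0.008,"fingers": 0}
    - {"offset": [35,-1,13],"spin": -0.008,"fingers": 0}
    - {"offset": [45,-1,13],"spin": -0.008,"fingers": 0}
    - {"offset": [45,-1,13],"spin": -0.008,"fingers": 0}

```text
clock: 20.95
ee_pos: [0.4779, 0.2118, 0.1132]
ee_rot: [-0.054, 1.574, 0.052]
contact_force: [-0.5, -0.5, -0.2]
width: 0.0852
```

```bash
python3 - <<'E'
from h import *
g=ld('side14.npz');print('knob',ray(g,200+360.5/5-.5,280+522.5/5-.5,.079))
go(.4793,.2085,.027,.0627)
g=grab_frame('side');f=grab_frame('top')
cv2.imwrite('pics/side15.png',cv2.resize(g['frame'][250:390,220:370],None,fx=5,fy=5,interpolation=2))
E
```

```text
knob [0.45571182 0.37081091 0.079     ]
t 20.95 p [0.4779 0.2118 0.1132] jaw [ 0.998  0.067 -0.004] xaxis [-0.004 -0.001 -1.   ] j6 1.779 F [-0.46 -0.52 -0.16] w 0.0852
offset [86.2 -3.4  1.5] spin 0.005
```

View pics/side15.png

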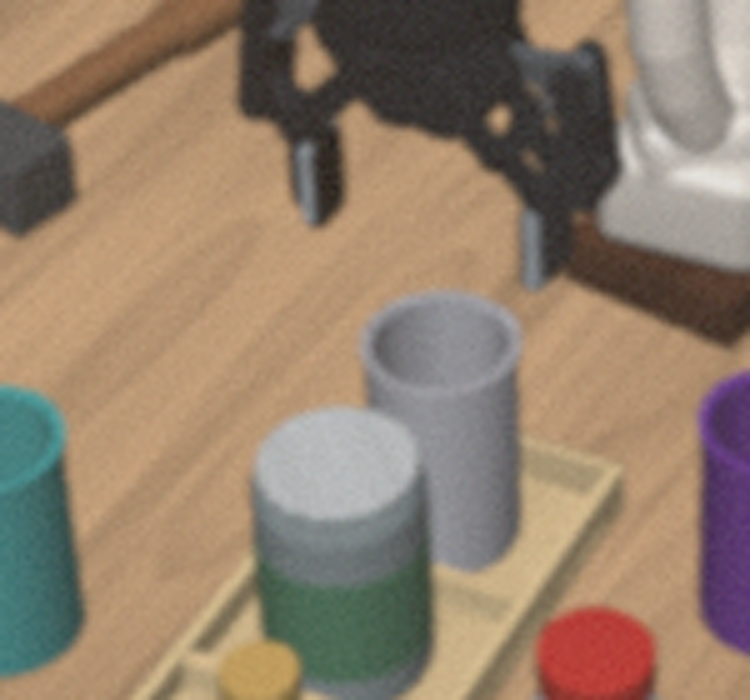

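Emit:
jog_arm:
  series:
    - {"offset": [20,-1.5,0.5],"spin": 0,"fingers": 0}
    - {"offset": [40,-3,1],"spin": 0,"fingers": 0}
    - {"offset": [60,-3,1],"spin": 0,"fingers": 0}
    - {"offset": [80,-3,1],"spin": 0,"fingers": 0}
    - {"offset": [84,-3,1],"spin": 0,"fingers": 0}

```text
clock: 21.55
ee_pos: [0.48, 0.2085, 0.0305]
ee_rot: [-0.052, 1.572, 0.052]
contact_force: [-0.4, 0.5, 0.2]
width: 0.0853
```

Emit:
jog_arm:
  series:
    - {"offset": [0,0,0],"spin": 0,"fingers": 0}
    - {"offset": [0,0,0],"spin": 0,"fingers": 0}

```text
clock: 21.75
ee_pos: [0.4818, 0.209, 0.0327]
ee_rot: [-0.052, 1.568, 0.052]
contact_force: [0.5, 0.3, 0.1]
width: 0.0856
```

```bash
python3 - <<'E'
from h import *
go(.4793,.2085,.027,.0627)
g=grab_frame('side')
cv2.imwrite('pics/side16.png',cv2.resize(g['frame'][250:390,220:370],None,fx=5,fy=5,interpolation=2))
E
```

```text
t 21.75 p [0.4818 0.209  0.0327] jaw [0.998 0.066 0.002] xaxis [ 0.002  0.001 -1.   ] j6 1.773 F [0.48 0.31 0.11] w 0.0856
offset [ 5.6 -0.3 -2.5] spin 0.004
```

View pics/side16.png

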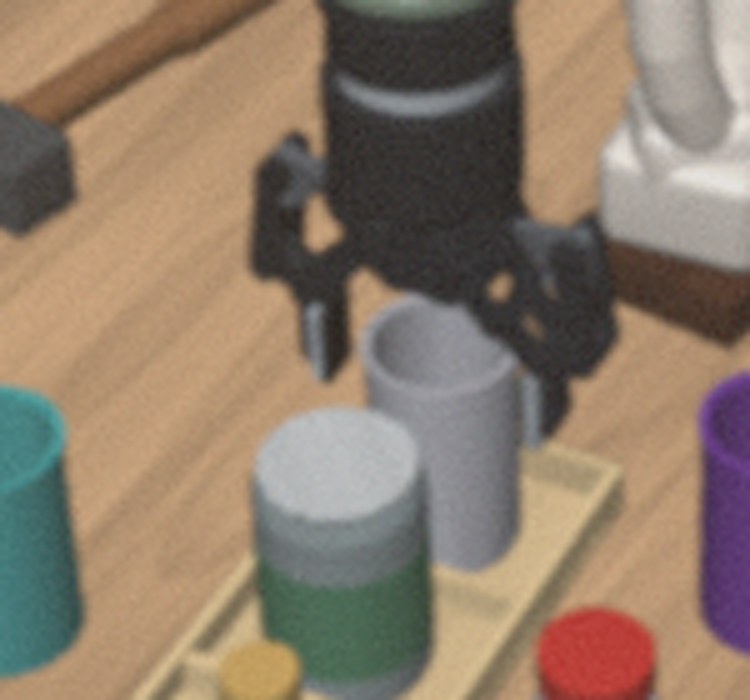

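Emit:
jog_arm:
  series:
    - {"offset": [5,0,-1],"spin": 0,"fingers": 0}
    - {"offset": [9,0,-2],"spin": 0,"fingers": 0}
    - {"offset": [9,0,-2],"spin": 0,"fingers": 0}
    - {"offset": [9,0,-2],"spin": 0,"fingers": 20}
    - {"offset": [9,0,-2],"spin": 0,"fingers": 40}
  grip_force: 30

```text
clock: 22.3
ee_pos: [0.4789, 0.2085, 0.0225]
ee_rot: [-0.052, 1.57, 0.052]
contact_force: [-0.2, 0.5, 0.6]
width: 0.0718
```

Emit:
jog_arm:
  series:
    - {"offset": [0,0,0],"spin": 0,"fingers": 60}
    - {"offset": [0,0,0],"spin": 0,"fingers": 80}
    - {"offset": [0,0,0],"spin": 0,"fingers": 110}
    - {"offset": [0,0,0],"spin": 0,"fingers": 150}
    - {"offset": [0,0,0],"spin": 0,"fingers": 200}

```text
clock: 22.8
ee_pos: [0.479, 0.2085, 0.0228]
ee_rot: [-0.052, 1.57, 0.052]
contact_force: [0.4, -0.4, 5.3]
width: 0.0607
```

```bash
python3 - <<'E'
from h import *
go(.4793,.2085,.027,.0627)
g=grab_frame('side')
cv2.imwrite('pics/side17.png',cv2.resize(g['frame'][250:390,220:370],None,fx=5,fy=5,interpolation=2))
E
```

```text
t 22.8 p [0.479  0.2085 0.0228] jaw [0.998 0.066 0.001] xaxis [ 0.001  0.    -1.   ] j6 1.774 F [ 0.39 -0.44  5.34] w 0.0607
offset [-4.2 -0.   0.3] spin 0.003
```

View pics/side17.png

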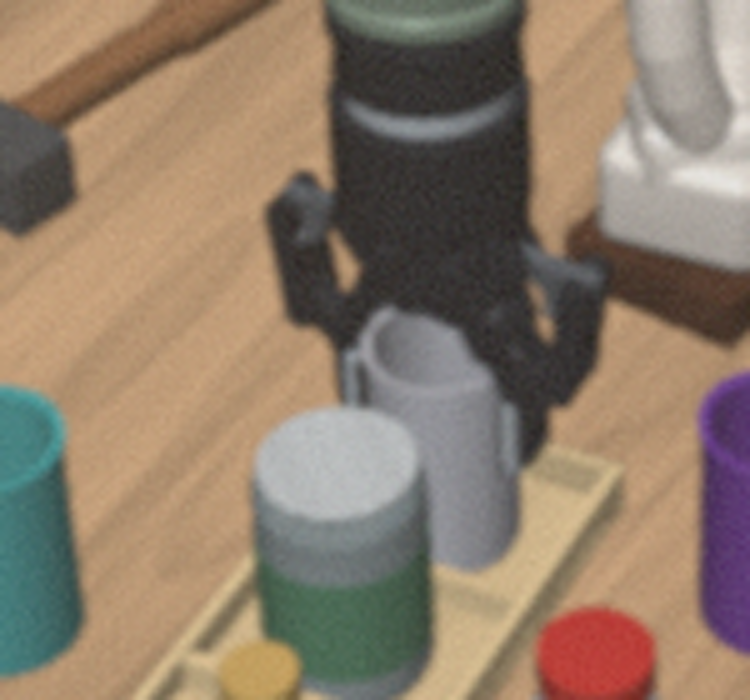

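Beaker is gripped (60.7 mm) and unmoved. Lift and carry over.

Emit:
jog_arm:
  series:
    - {"offset": [0,0,0],"spin": 0,"fingers": 255}
    - {"offset": [-8,0,0],"spin": 0,"fingers": 255}
    - {"offset": [-25,0,0],"spin": 0,"fingers": 255}
    - {"offset": [-55,0,0],"spin": 0,"fingers": 255}
    - {"offset": [-95,0,0],"spin": 0,"fingers": 255}

```text
clock: 23.35
ee_pos: [0.4767, 0.2079, 0.1168]
ee_rot: [-0.053, 1.575, 0.051]
contact_force: [1.7, 0.3, -1.1]
width: 0.0606
```

Emit:
jog_arm:
  series:
    - {"offset": [-45,0,0],"spin": 0,"fingers": 255}
    - {"offset": [-90,0,0],"spin": 0,"fingers": 255}
    - {"offset": [-135,0,0],"spin": 0,"fingers": 255}
    - {"offset": [-175,0,0],"spin": 0,"fingers": 255}
    - {"offset": [-190,-20,0],"spin": 0,"fingers": 255}

```text
clock: 23.85
ee_pos: [0.4812, 0.1901, 0.3119]
ee_rot: [-0.052, 1.564, 0.056]
contact_force: [-0.1, 0.3, -1.1]
width: 0.0602
```

```bash
python3 - <<'E'
from h import *
go(.486,-.2335,.30,.0627)
g=grab_frame('side')
cv2.imwrite('pics/side18.png',g['frame'])
E
```

```text
t 23.85 p [0.4812 0.1901 0.3119] jaw [0.998 0.069 0.006] xaxis [ 0.006  0.002 -1.   ] j6 1.735 F [-0.08  0.35 -1.1 ] w 0.0602
offset [  10.9 -422.9  -24.5] spin 0.006
```

View pics/side18.png

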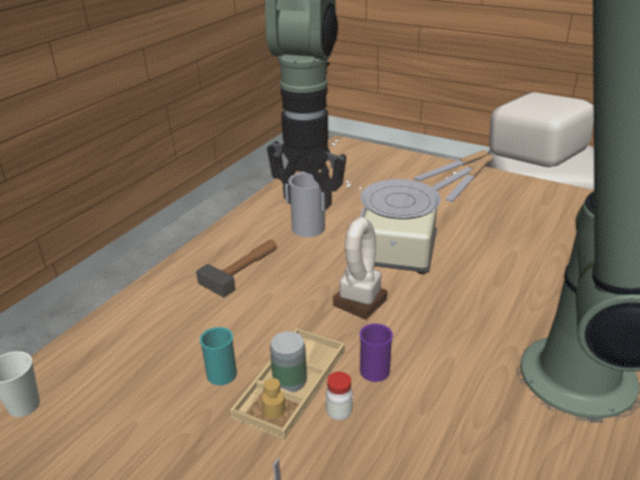

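The beaker is held upright near (307,205), well above the carving, and the weight stands on its pad. Carry on toward the pan.

Emit:
jog_arm:
  series:
    - {"offset": [0,-44,-3],"spin": 0,"fingers": 255}
    - {"offset": [0,-88,-6],"spin": 0,"fingers": 255}
    - {"offset": [0,-132,-8],"spin": 0,"fingers": 255}
    - {"offset": [0,-176,-10],"spin": 0,"fingers": 255}
    - {"offset": [0,-220,-12],"spin": 0,"fingers": 255}

```text
clock: 24.4
ee_pos: [0.4818, -0.0332, 0.3069]
ee_rot: [-0.052, 1.571, 0.052]
contact_force: [1.5, -0.1, -1.9]
width: 0.0602
```

```bash
python3 - <<'E'
from h import *
go(.486,-.2335,.20,.0627)
E
```

```text
t 24.4 p [ 0.4818 -0.0332  0.3069] jaw [ 0.998  0.066 -0.001] xaxis [-0.001  0.    -1.   ] j6 1.283 F [ 1.46 -0.11 -1.9 ] w 0.0602
offset [ 106.8 -200.2   -8.9] spin 0.003
```

Emit:
jog_arm:
  series:
    - {"offset": [0,-44,-2],"spin": 0,"fingers": 255}
    - {"offset": [0,-88,-4],"spin": 0,"fingers": 255}
    - {"offset": [0,-132,-6],"spin": 0,"fingers": 255}
    - {"offset": [20,-170,-8],"spin": 0,"fingers": 255}
    - {"offset": [45,-200,-9],"spin": 0,"fingers": 255}

```text
clock: 24.9
ee_pos: [0.4869, -0.2345, 0.2622]
ee_rot: [-0.051, 1.569, 0.05]
contact_force: [1.0, 0.7, -2.1]
width: 0.0602
```

Emit:
jog_arm:
  series:
    - {"offset": [25,0,0],"spin": 0,"fingers": 255}
    - {"offset": [50,0,0],"spin": 0,"fingers": 255}
    - {"offset": [58,0,0],"spin": 0,"fingers": 255}
    - {"offset": [58,0,0],"spin": 0,"fingers": 255}
    - {"offset": [58,0,0],"spin": 0,"fingers": 255}

```text
clock: 25.4
ee_pos: [0.4873, -0.2319, 0.2053]
ee_rot: [-0.053, 1.569, 0.052]
contact_force: [-0.1, -0.1, -2.3]
width: 0.0605
```

```bash
python3 - <<'E'
from h import *
go(.4865,-.2335,.165,.0627)
g=grab_frame('side');f=grab_frame('top')
np.savez('side19.npz',**g);np.savez('top19.npz',**f)
cv2.imwrite('pics/side19.png',cv2.resize(g['frame'][130:280,320:480],None,fx=4,fy=4,interpolation=2))
cv2.imwrite('pics/top19.png',cv2.resize(f['frame'][200:340,300:500],None,fx=4,fy=4,interpolation=2))
E
```

```text
t 25.4 p [ 0.4873 -0.2319  0.2053] jaw [0.998 0.066 0.001] xaxis [ 0.001 -0.    -1.   ] j6 0.923 F [-0.09 -0.1  -2.33] w 0.0605
offset [40.3 -1.5 -0.9] spin 0.004
```

View pics/side19.png

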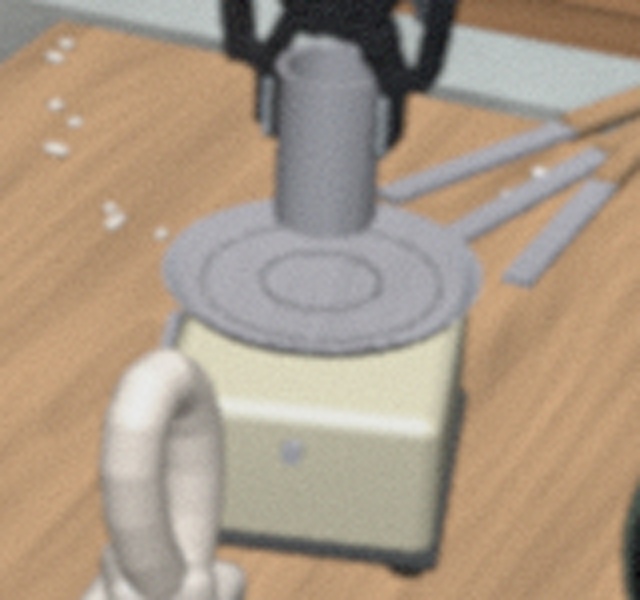

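View pics/top19.png

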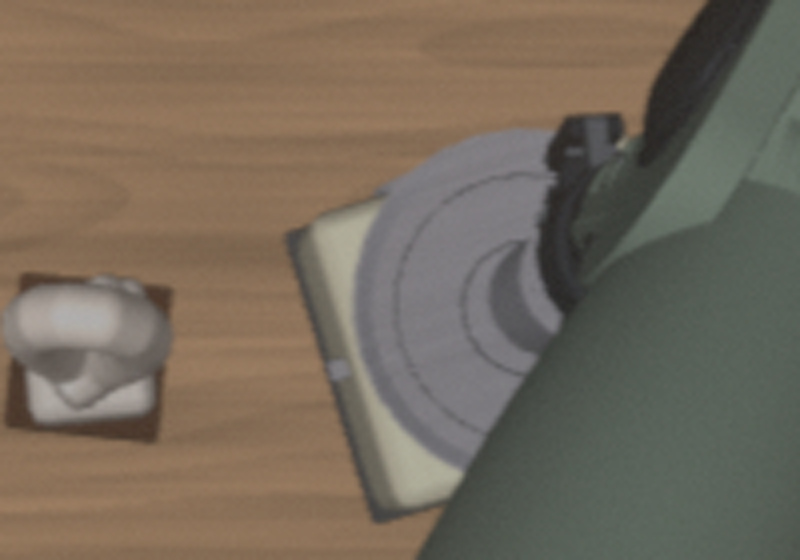

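Emit:
jog_arm:
  series:
    - {"offset": [10,0,1],"spin": 0,"fingers": 255}
    - {"offset": [20,0,1],"spin": 0,"fingers": 255}
    - {"offset": [30,0,1],"spin": 0,"fingers": 255}
    - {"offset": [36,0,1],"spin": 0,"fingers": 255}
    - {"offset": [36,0,1],"spin": 0,"fingers": 255}

```text
clock: 26.0
ee_pos: [0.4869, -0.2313, 0.167]
ee_rot: [-0.051, 1.572, 0.053]
contact_force: [-0.6, -0.1, -1.7]
width: 0.0602
```

Emit:
jog_arm:
  series:
    - {"offset": [0,0,0],"spin": 0,"fingers": 255}
    - {"offset": [1,0,0],"spin": 0,"fingers": 255}
    - {"offset": [2,0,0],"spin": 0,"fingers": 255}
    - {"offset": [2,0,0],"spin": 0,"fingers": 255}

```text
clock: 26.4
ee_pos: [0.4879, -0.232, 0.1666]
ee_rot: [-0.052, 1.57, 0.052]
contact_force: [0.2, -0.8, -1.8]
width: 0.0601
```

```bash
python3 - <<'E'
from h import *
go(.488,-.2325,.159,.0627)
g=grab_frame('side')
cv2.imwrite('pics/side20.png',cv2.resize(g['frame'][130:280,320:480],None,fx=4,fy=4,interpolation=2))
E
```

```text
t 26.4 p [ 0.4879 -0.232   0.1666] jaw [0.998 0.066 0.   ] xaxis [ 0. -0. -1.] j6 0.924 F [ 0.23 -0.78 -1.78] w 0.0601
offset [ 7.6 -0.5  0.1] spin 0.003
```

View pics/side20.png

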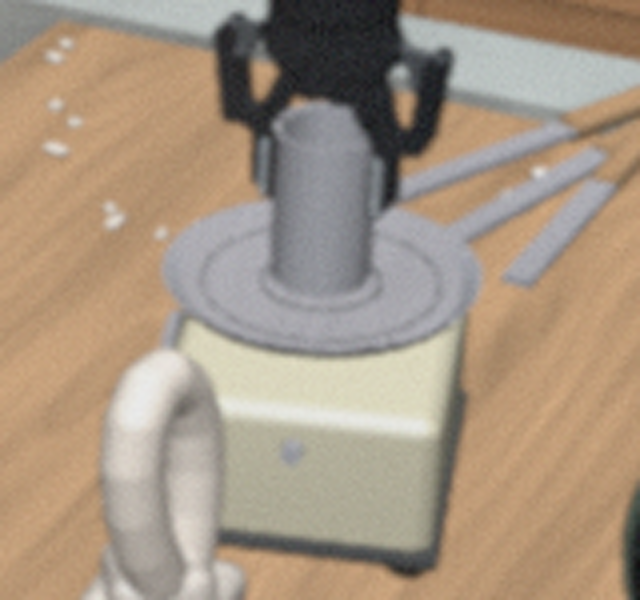

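Centred in the inner ring (beaker 272–372, ring 262–382 in the crop), a few mm above. Lower at 1 mm per row.

Emit:
jog_arm:
  series:
    - {"offset": [1,0,0],"spin": 0,"fingers": 255}
    - {"offset": [2,0,0],"spin": 0,"fingers": 255}
    - {"offset": [3,0,0],"spin": 0,"fingers": 255}
    - {"offset": [4,0,0],"spin": 0,"fingers": 255}
    - {"offset": [5,0,0],"spin": 0,"fingers": 255}

```text
clock: 26.95
ee_pos: [0.4878, -0.2319, 0.1613]
ee_rot: [-0.052, 1.57, 0.052]
contact_force: [-0.1, -0.5, -2.2]
width: 0.0605
```

Emit:
jog_arm:
  series:
    - {"offset": [1,0,0],"spin": 0,"fingers": 255}
    - {"offset": [2,0,0],"spin": 0,"fingers": 255}
    - {"offset": [2,0,0],"spin": 0,"fingers": 255}
    - {"offset": [2,0,0],"spin": 0,"fingers": 255}

```text
clock: 27.35
ee_pos: [0.4878, -0.232, 0.1596]
ee_rot: [-0.052, 1.57, 0.052]
contact_force: [-0.4, 0.3, 0.2]
width: 0.0606
```

Emit:
jog_arm:
  series:
    - {"offset": [0,0,0],"spin": 0,"fingers": 255}
    - {"offset": [0,0,0],"spin": 0,"fingers": 60}
    - {"offset": [0,0,0],"spin": 0,"fingers": 40}
    - {"offset": [0,0,0],"spin": 0,"fingers": 20}
    - {"offset": [0,0,0],"spin": 0,"fingers": 0}

```text
clock: 27.85
ee_pos: [0.4879, -0.232, 0.1595]
ee_rot: [-0.052, 1.57, 0.052]
contact_force: [0.6, -0.5, 0.1]
width: 0.0853
```

Emit:
jog_arm:
  series:
    - {"offset": [0,0,0],"spin": 0,"fingers": 0}
    - {"offset": [0,0,0],"spin": 0,"fingers": 0}
    - {"offset": [0,0,0],"spin": 0,"fingers": 0}

```text
clock: 28.15
ee_pos: [0.4879, -0.2319, 0.1595]
ee_rot: [-0.052, 1.57, 0.052]
contact_force: [0.2, -0.1, -0.7]
width: 0.0853
```

```bash
python3 - <<'E'
from h import *
go()
g=grab_frame('side')
cv2.imwrite('pics/side21.png',cv2.resize(g['frame'][130:280,320:480],None,fx=4,fy=4,interpolation=2))
E
```

```text
t 28.15 p [ 0.4879 -0.2319  0.1595] jaw [0.998 0.066 0.   ] xaxis [ 0. -0. -1.] j6 0.924 F [ 0.18 -0.09 -0.73] w 0.0853
offset [0. 0. 0.] spin 0
```

View pics/side21.png

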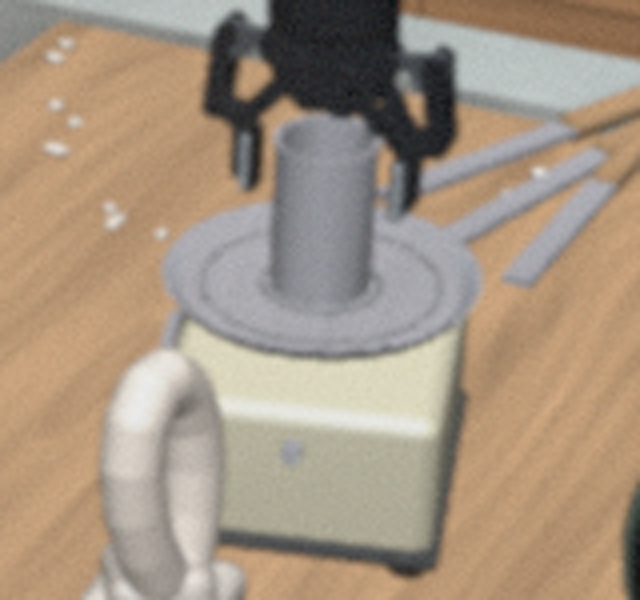

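The beaker stands upright and free in the ring, with both fingers clear. I retreat straight up, then sideways.

Emit:
jog_arm:
  series:
    - {"offset": [-12,0,0],"spin": 0,"fingers": 0}
    - {"offset": [-32,0,0],"spin": 0,"fingers": 0}
    - {"offset": [-60,0,0],"spin": 0,"fingers": 0}
    - {"offset": [-95,0,0],"spin": 0,"fingers": 0}
    - {"offset": [-130,0,0],"spin": 0,"fingers": 0}

```text
clock: 28.7
ee_pos: [0.4876, -0.2317, 0.2916]
ee_rot: [-0.052, 1.57, 0.052]
contact_force: [0.7, -1.2, 0.1]
width: 0.0853
```

Emit:
jog_arm:
  series:
    - {"offset": [-20,-20,-20],"spin": 0,"fingers": 0}
    - {"offset": [-20,-55,-45],"spin": 0,"fingers": 0}
    - {"offset": [-20,-90,-70],"spin": 0,"fingers": 0}
    - {"offset": [-20,-125,-95],"spin": 0,"fingers": 0}
    - {"offset": [-20,-160,-120],"spin": 0,"fingers": 0}

```text
clock: 29.2
ee_pos: [0.3777, -0.4007, 0.3107]
ee_rot: [-0.053, 1.569, 0.051]
contact_force: [0.6, 0.5, 0.2]
width: 0.0855
```

Emit:
jog_arm:
  series:
    - {"offset": [0,-30,-30],"spin": 0,"fingers": 0}
    - {"offset": [0,-60,-60],"spin": 0,"fingers": 0}
    - {"offset": [0,-60,-60],"spin": 0,"fingers": 0}
    - {"offset": [0,-60,-60],"spin": 0,"fingers": 0}
    - {"offset": [0,-60,-60],"spin": 0,"fingers": 0}

```text
clock: 29.7
ee_pos: [0.3232, -0.4627, 0.31]
ee_rot: [-0.052, 1.57, 0.052]
contact_force: [0.2, 0.2, 1.0]
width: 0.0853
```

```bash
python3 - <<'E'
from h import *
go()
g=grab_frame('side');f=grab_frame('top')
np.savez('side22.npz',**g);np.savez('top22.npz',**f)
cv2.imwrite('pics/side22.png',g['frame']);cv2.imwrite('pics/top22.png',f['frame'])
cv2.imwrite('pics/topc22.png',cv2.resize(f['frame'][220:340,380:490],None,fx=5,fy=5,interpolation=2))
cv2.imwrite('pics/topd22.png',cv2.resize(f['frame'][260:325,140:195],None,fx=9,fy=9,interpolation=2))
E
```

```text
t 29.7 p [ 0.3232 -0.4627  0.31  ] jaw [0.998 0.067 0.   ] xaxis [ 0.  0. -1.] j6 0.412 F [0.22 0.16 1.02] w 0.0853
offset [0. 0. 0.] spin 0
```

View pics/side22.png

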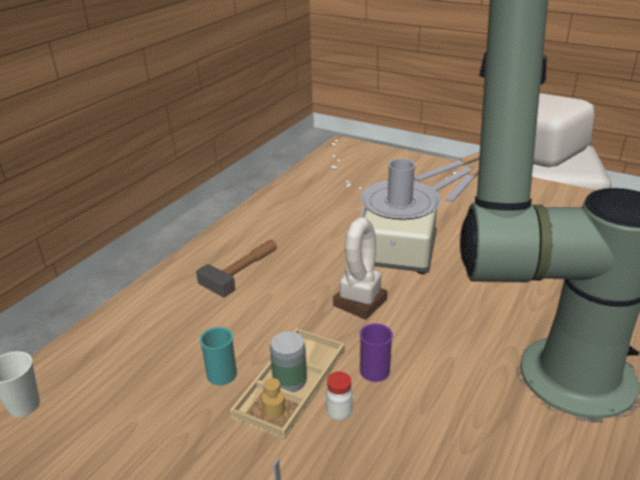

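View pics/topc22.png

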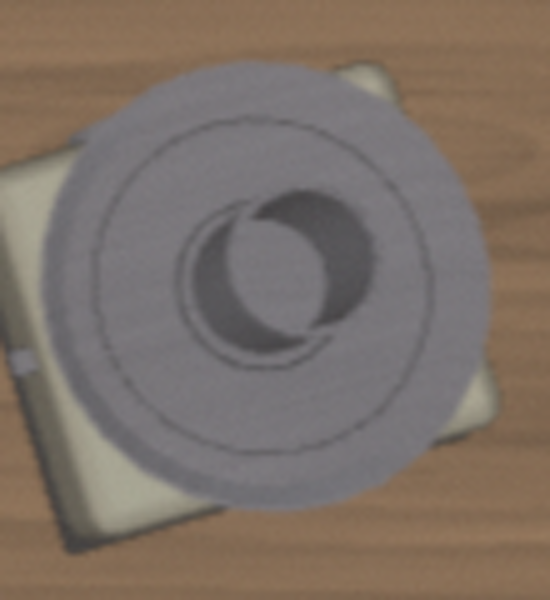

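View pics/topd22.png

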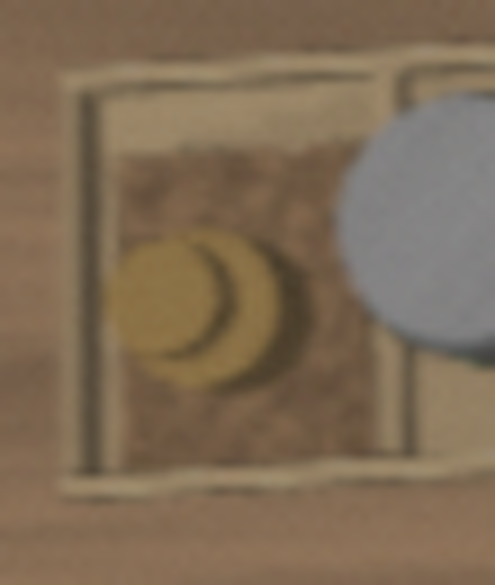

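```bash
python3 - <<'E'
from h import *
f=ld('top22.npz')
P=lambda x,y:(140+(x+.5)/9-.5,260+(y+.5)/9-.5)
print('knob',ray(f,*P(165,298),.079),'body',ray(f,*P(203,310),.047))
Q=lambda x,y:(380+(x+.5)/5-.5,220+(y+.5)/5-.5)
print('ring',ray(f,*Q(264,285),.142),'inner base',ray(f,*Q(260,287),.145),'mouth',ray(f,*Q(311,256),.237))
g=ld('side22.npz')
cv2.imwrite('pics/sidec22.png',cv2.resize(g['frame'][150:230,350:450],None,fx=7,fy=7,interpolation=2))
# changes of bystanders
f0=ld('top0.npz');d=cv2.absdiff(cv2.GaussianBlur(f['frame'],(5,5),0),cv2.GaussianBlur(f0['frame'],(5,5),0)).max(2)
for n,(a,b,c,e) in dict(jar=(325,355,170,205),carv=(265,312,298,346),ham=(130,180,260,360),tin=(268,300,176,206)).items(): print(n,d[a:b,c:e].max(),(d[a:b,c:e]>25).sum())
E
```

```text
knob [0.4572087  0.36745036 0.079     ] body [0.45651674 0.36733911 0.047     ]
ring [ 0.48728467 -0.23393264  0.142     ] inner base [ 0.48612461 -0.23162977  0.145     ] mouth [ 0.48892982 -0.23440437  0.237     ]
jar 2 0
carv 2 0
ham 2 0
tin 12 0
```

View pics/sidec22.png

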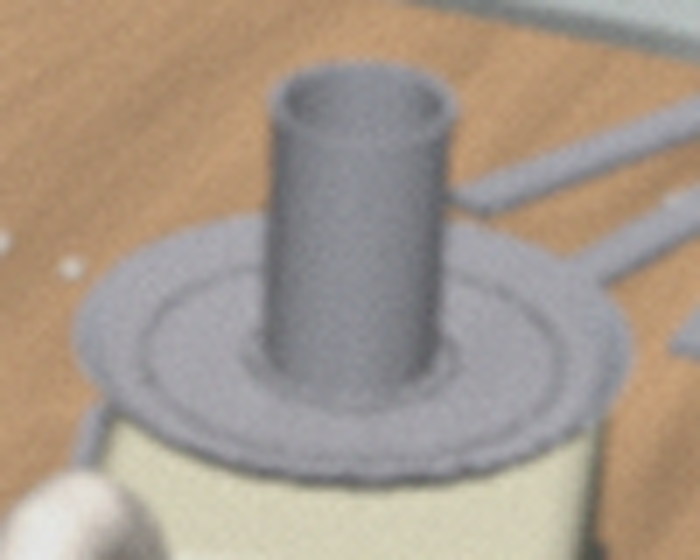

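Weight is about 2.5 mm from the pad's middle, the beaker about 2–3 mm from the pan's middle, and the bystanders haven't moved. Handing in.

```bash
python3 -c "
from workcell import job_done;print(job_done())"
```

```text
the job is handed in; nothing more can be done
None
```

I did the job and handed it in after about 30 s of the 72 s; handing in gives no verdict.

- **Check weight on the pan:** I lowered it at 1 mm per step to the middle of the pan and let it go. It stood free and upright there for about 1.8 s.
- **Check weight back on its pad:** it is upright on the cork, about 2–3 mm from the middle by the top camera.
- **Beaker:** it stands upright and released on the pan, about 2–3 mm from the middle. The robot is clear of everything.
- **Bystanders:** comparing top views from before and after, the tin, jar, carving and hammer have not moved.

**Checks that failed or disagreed:**
- My first grasp of the weight shut on air above the knob. Both cameras showed the fingertips about 34 mm higher than the reported tool height implied. I worked from the images and the force reading from then on, and nothing was disturbed.
- The two cameras differ by up to about 4–5 mm on the weight's position, more than the stated 2 mm calibration.
- I could not read how far the pan sank. I judged its load only from the wrist force and the pictures.

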